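Hand out the charged pocket microscopes from the indexing carousel

ROBOT

A 6-joint arm with a two-finger parallel gripper is mounted at the origin on the work surface. World frame = base frame: x ahead of the robot, y to its left, z up, the work surface at z = 0. Lengths are in m, angles in rad, forces in N, time in s.
With the tool pointing down it reaches from about 0.35 to 0.775 m from the base axis. Payload 5.5 kg.
Tool frame: the origin (TCP) lies midway between the tips of the shut fingers; the grasp point (between the pads) lies grip_point_offset behind it (grip_point_offset is the distance from the TCP to the grasp point, in m); z points along the fingers, y is the direction in which the jaws open and shut (so a half turn about z gives the same grasp; the last joint's range is limited). The gripper opens to 85 mm and grips with 20 to 120 N. Pads are 22 mm wide; open, the fingers measure 114 mm over their backs; the gripper's body (76 mm by 85 mm) begins 54 mm behind the grasp point. The pads swing forward as they close: fully open they stand 13 mm farther back than shut.
Start: joints at [0.979, 0.313, 0.046, 1.304, 0, 1.431], TCP at [0.251, 0.517, 0.231] pointing down, gripper open.
Joint ranges: [-2.76, 2.76], [-0.86, 1.69], [-1.03, 1.26], [-2.2, 2.34], [-1.47, 1.5], [-3.14, 3.14]. Speed limits (rad/s): [2.57, 2.57, 3.14, 3.14, 3.14, 3.14].

INTERFACE

Orientations are given as a unit quaternion [w, x, y, z].
In Python, from workcell import * gives the robot as it stands.
- The arm moves only by the tool send_rows, never from a script. Its argument "series" is one flat list of numbers, 7 for each row, row after row: the shift along the tool's x, y, z in cm, then the turn, a rotation vector about the tool's x, y, z in degrees, then the opening, from 0 (shut) to 1 (fully open). A call has 1 to 10 rows; each row is the pose to reach, as a shift and turn from the pose commanded when the call began, along the tool's axes at that moment; what a row does not reach only later rows make up. A row lasts 1/12 s, in which the tool goes at most 41.7 mm and 7.16 degrees, less where a joint would pass 70% of its speed; a pose out of reach is approached as far as the arm can. A call with a gripper value outside its range is refused whole. The fingers move at their own pace and stop on an object; "newtons" is the grip in N (left out, the last holds). Time passes only in rows, so rows that repeat a pose let the fingers close. It gives the time, the measured TCP pose, the force and the opening at its end, in the units of the state.
- get_state(): the state, without advancing time (a new reading comes with each control period).
- read_camera(name): name is "side" or "top" or "wrist"; returns the picture (420x560x3 uint8, blue, green, red); there is no depth.
- camera_info(name): a dict with "K" (3x3 intrinsics, pixels), "xyz" and "attitude" of the camera in the world. Camera axes: x right, y down, z forward; pixel columns grow to the right and rows downward; lengths in m; the calibration is good to about 2 mm. The wrist camera is an equidistant fisheye: a pixel r from the principal point sees the ray r / f radians off the axis. A picture is of the moment at which its call begins: read the wrist's pose just before it. camera_info takes no time and is no camera call; for the wrist camera it gives the pose at the moment of the call.
- hand_in(): hands the job in, once; it reports no verdict.
Trained networks look in the newest picture that a camera, given by its name, has taken for a name from the list of things; names that differ only in an ending like _2 or _b are one class to them, and where a whole thing is asked for, a point or a joint stands for the part that bears it (a point fixed in the world has none). Each returns a list of dicts, best first, with "p" (0 to 1); they miss things now and then, are a little off and sometimes report something else, mostly with a low value. They report only what shows in the picture. A call takes as long as a camera call.
- silhouettes(camera, label): "pixels" (420x560 bool, what is visible of it) and "box" ([left, top, width, height] in pixels, round what is visible of it).
The state is a dict: "clock": time; "joint_pos": joint angles; "qvel": joint speeds; "tau": joint torques, N m; "tcp_pos": TCP position; "orientation": TCP orientation; "wrist_force": force on the tool from outside, world axes, zero at the start; "ft_torque": the same for the moment, N m; "finger_gap": finger opening in m.
Only numpy, scipy, OpenCV 4.12 (cv2) and the standard library are available. Lean on these libraries where they do the work, as an engineer would, in place of code of your own. Each camera call takes 0.05 s, during which the arm holds its last target. There are 200 camera calls.

TASK

Bring each charged handheld microscope on the charging carousel to the guard plate's cut-out in turn: pull up the red index plunger, turn the stage, and let the plunger drop fully home so that the stage is locked, then draw the microscope straight up out of its sprung dock and stand it upright in a free cell of the yellow caddy. When all of them are in the caddy, turn the carousel back to its closed position, with the plunger itself at the cut-out, and leave it locked. Do not let a microscope fall over, and leave the other things on the bench where they are.

Things in the scene. Friction and masses are not known exactly. Their poses are not given: they have to be found in the camera images.
- carousel: Fixed base of the charging carousel: grey index ring 320 mm across, 22 mm high, bolted down. Origin on the bench on the turning axis, z up; its -x axis points from the axis to the guard plate's cut-out (the working position). Six index holes every 60 degrees, 135 mm from the axis, one of them on the -x direction beside a red dash.
- axis (a point): On the turning axis, 22 mm above the bench. Above it the fixed central post carries the white guard plate, 146 mm across, underside 96 and top 100 mm above the bench, with a red-edged cut-out about 80 degrees wide centred on the base's -x direction. The plate overlaps the collars of docked microscopes and holds them down everywhere but at the cut-out.
- gate (a point): The place (fixed to the base) where a dock stands when it is at the cut-out: 95 mm from the axis on the -x side, at the height of the dock's inner floor, 39 mm above the bench.
- stage (a joint): Angle of the blue turning stage, rad, counter-clockwise from above positive, end stops -3.4 and 3.4, friction 0.06 N m. At 0 the carousel is closed: the plunger stands at the cut-out. It locks only at multiples of pi/3. At the cut-out stands dock1 at -pi/3, dock2 at -2pi/3, dock3 at pi or -pi, dock4 at +2pi/3, dock5 at +pi/3.
- plunger (a joint): Lift of the spring index plunger, m: 0 = pin fully home in a hole (stage locked); 0.012 = pin resting on the ring between holes; stop at 0.018. The stage turns freely above 0.0125. Spring force down 5 N at 0 to 9.5 N at the stop. Pin 10 mm across with a tapered nose, holes 12.5 mm: let go within about 3 mm of a hole it drops in by itself.
- knob_grip (a point): Middle of the plunger's red pull knob, on the turning stage 135 mm from the axis; it goes round with the stage and up with the plunger. Upright cylinder, 28 mm in diameter, from 21 mm below this point to 17 mm above; it spins freely about its own axis. When home this point is 115 mm above the bench. Below it is a sleeve 27 mm in diameter, top 90 mm above the bench.
- dock1 (a point): Dock 1 on the turning stage: centre of the inner floor of a black cup (inner diameter 38 mm, outer 49 mm, rim 35 mm above this point), 95 mm from the axis. Looking down, the docks follow the plunger counter-clockwise in the order 1 to 5, 60 degrees apart. A sprung detent in the outer wall holds the microscope's tail.
- dock2 (a point): Dock 2 on the turning stage: centre of the inner floor of a black cup (inner diameter 38 mm, outer 49 mm, rim 35 mm above this point), 95 mm from the axis. Looking down, the docks follow the plunger counter-clockwise in the order 1 to 5, 60 degrees apart. A sprung detent in the outer wall holds the microscope's tail.
- dock3 (a point): Dock 3 on the turning stage: centre of the inner floor of a black cup (inner diameter 38 mm, outer 49 mm, rim 35 mm above this point), 95 mm from the axis. Looking down, the docks follow the plunger counter-clockwise in the order 1 to 5, 60 degrees apart. A sprung detent in the outer wall holds the microscope's tail.
- dock4 (a point): Dock 4 on the turning stage: centre of the inner floor of a black cup (inner diameter 38 mm, outer 49 mm, rim 35 mm above this point), 95 mm from the axis. Looking down, the docks follow the plunger counter-clockwise in the order 1 to 5, 60 degrees apart. A sprung detent in the outer wall holds the microscope's tail.
- dock5 (a point): Dock 5 on the turning stage: centre of the inner floor of a black cup (inner diameter 38 mm, outer 49 mm, rim 35 mm above this point), 95 mm from the axis. Looking down, the docks follow the plunger counter-clockwise in the order 1 to 5, 60 degrees apart. A sprung detent in the outer wall holds the microscope's tail.
- scope1: Handheld microscope 1 (absent in some starts), 125 mm long, 140 g, at first standing in dock 1. Origin at its tail end, z along it to the lens end. Round white body 34 mm thick from 52 to 125 mm, orange collar 54 mm thick from 40 to 52 mm, tail below. Pull straight up: from 4 to 14 mm the detent resists with up to 10 N and presses the tail towards the axis; clear of the cup 35 mm up.
- scope2: Handheld microscope 2 (absent in some starts), 125 mm long, 140 g, at first standing in dock 2. Origin at its tail end, z along it to the lens end. Round white body 34 mm thick from 52 to 125 mm, orange collar 54 mm thick from 40 to 52 mm, tail below. Pull straight up: from 4 to 14 mm the detent resists with up to 10 N and presses the tail towards the axis; clear of the cup 35 mm up.
- scope3: Handheld microscope 3 (absent in some starts), 125 mm long, 140 g, at first standing in dock 3. Origin at its tail end, z along it to the lens end. Round white body 34 mm thick from 52 to 125 mm, orange collar 54 mm thick from 40 to 52 mm, tail below. Pull straight up: from 4 to 14 mm the detent resists with up to 10 N and presses the tail towards the axis; clear of the cup 35 mm up.
- scope4: Handheld microscope 4 (absent in some starts), 125 mm long, 140 g, at first standing in dock 4. Origin at its tail end, z along it to the lens end. Round white body 34 mm thick from 52 to 125 mm, orange collar 54 mm thick from 40 to 52 mm, tail below. Pull straight up: from 4 to 14 mm the detent resists with up to 10 N and presses the tail towards the axis; clear of the cup 35 mm up.
- scope5: Handheld microscope 5 (absent in some starts), 125 mm long, 140 g, at first standing in dock 5. Origin at its tail end, z along it to the lens end. Round white body 34 mm thick from 52 to 125 mm, orange collar 54 mm thick from 40 to 52 mm, tail below. Pull straight up: from 4 to 14 mm the detent resists with up to 10 N and presses the tail towards the axis; clear of the cup 35 mm up.
- caddy: Loose yellow open caddy, 145 x 145 mm, 75 mm high, 0.7 kg, on the bench. Origin at the centre of its underside, z up. Walls and floor 5 mm; four square cells, 65 mm wide, centred at x = +-35 mm, y = +-35 mm. A microscope standing in a cell has its tail end 5 mm above the underside and its lens end 130 mm.
- microscope: White bench microscope, 190 x 130 mm foot, about 330 mm tall; bystander. Origin at the centre of its underside.
- rover: Grey toy rover with black wheels, 160 x 120 mm, 110 mm tall; bystander. Origin at the centre of its underside.
- slidebox: Wooden slide box, 90 x 160 mm, 34 mm high; bystander. Origin at the centre of its underside.

How it is judged:
By the outcome, as a careful person would: the job done as asked, in the order asked, and still so for the second after the job is handed in, with the robot touching nothing.
Of scope1, scope2, scope3, scope4, scope5 only 3 to 4 are there at a start; the rules pass over those that are not, and their reading is None.
At some moment in a run one of caddy may be knocked a few centimetres aside while the robot is not near it.
It also fails if it takes over 210 s, if anything falls off the work surface, if the arm or the gripper's body presses on something with over 40 N, if the wrist force passes 120 N, or if a joint passes its speed limit or range.

## Working session

There is one attempt and no reset: what is moved stays moved. The work goes in short steps, Python scripts to look and compute and a tool call to move; the robot and the scene stay as the last step left them, time stands still between calls to the robot, and variables do not carry over. Pictures are saved under pics/ and viewed, about 12 in all and at most 16, crops included, and the job is handed in when it is done.

Besides the shell and the picture viewer there is one more tool, called after "Emit:" by a JSON object that holds its "op" and its "data". send_rows: Moves the arm, as the interface text tells. Its arguments: {"type":"object","properties":{"series":{"type":"array"},"newtons":{"type":"number"}},"required":["series"]}

```bash
ls; mkdir -p pics; python3 - <<'E'
from workcell import *
import cv2,numpy as np
s=get_state();print({k:np.round(v,3) for k,v in s.items()})
for n in("side","top","wrist"):
    im=read_camera(n);cv2.imwrite(f"pics/a_{n}.png",im);c=camera_info(n);print(n,c)
a=cv2.imread("pics/a_top.png");
try: print("gpo",grip_point_offset)
except Exception as e: print(e)
for l in("caddy","carousel","stage","scope1","knob_grip","plunger"):
    for cam in("top","side"):
        print(cam,l,[(round(d["p"],2),d["box"]) for d in silhouettes(cam,l)])
E
```

```text
pics
{'clock': np.float64(0.0), 'joint_pos': array([ 0.979,  0.314,  0.045,  1.304, -0.   ,  1.431]), 'qvel': array([-0.001,  0.001, -0.   , -0.   ,  0.001,  0.   ]), 'tau': array([ 1.0000e-03, -4.8063e+01,  2.9853e+01,  1.9000e-02, -0.0000e+00,
        0.0000e+00]), 'tcp_pos': array([0.251, 0.517, 0.23 ]), 'orientation': array([-0.   ,  0.224,  0.975, -0.001]), 'wrist_force': array([ 0.446, -0.048,  0.292]), 'ft_torque': array([0.016, 0.031, 0.064]), 'finger_gap': np.float64(0.085)}
side {'K': array([[546.25868719,   0.        , 284.71916604],
       [  0.        , 546.25868719, 213.3173878 ],
       [  0.        ,   0.        ,   1.        ]]), 'xyz': array([ 0.49440814, -0.74044319,  0.9875126 ]), 'attitude': array([-0.35258777,  0.93490025, -0.03780857,  0.01462537])}
top {'K': array([[484.35345333,   0.        , 279.07246436],
       [  0.        , 484.35345333, 203.58928802],
       [  0.        ,   0.        ,   1.        ]]), 'xyz': array([0.41511286, 0.02443941, 1.31903502]), 'attitude': array([-0.03495568,  0.7087132 , -0.7038295 ,  0.03358176])}
wrist {'K': array([[325.192
[... 495 characters left out ...]
2.9, 149.3, 97.9, 104.5]), (0.32, [237.1, 130.4, 124.0, 123.6])]
side stage [(0.95, [214.5, 224.6, 130.4, 77.5]), (0.34, [313.3, 232.6, 25.5, 42.3])]
top scope1 [(0.89, [331.3, 192.8, 18.6, 20.5]), (0.86, [314.2, 156.7, 20.8, 21.3]), (0.76, [264.6, 208.9, 24.9, 24.5]), (0.59, [256.2, 174.5, 20.9, 20.4])]
side scope1 [(0.92, [244.3, 189.0, 20.2, 45.4]), (0.87, [267.1, 249.2, 28.0, 43.6]), (0.75, [313.9, 230.7, 23.7, 45.6]), (0.64, [279.7, 178.7, 27.8, 35.8]), (0.43, [291.4, 11.3, 56.2, 153.7])]
top knob_grip [(0.61, [309.8, 235.6, 13.8, 11.8])]
side knob_grip [(0.78, [217.7, 241.7, 14.6, 23.7])]
top plunger [(0.63, [314.0, 238.4, 10.6, 12.8])]
side plunger [(0.48, [218.9, 243.1, 14.5, 21.3])]
```

```bash
python3 - <<'E'
import cv2
a=cv2.imread("pics/a_top.png")[100:300,210:490];cv2.imwrite("pics/a_topc.png",cv2.resize(a,(800,571),interpolation=cv2.INTER_CUBIC))
E
```

```text
(no output)
```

View pics/a_topc.png

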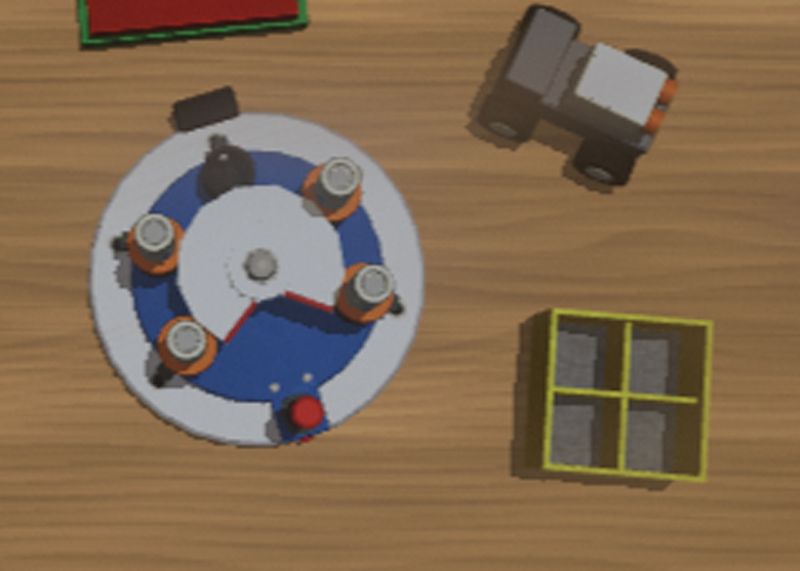

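View pics/a_side.png

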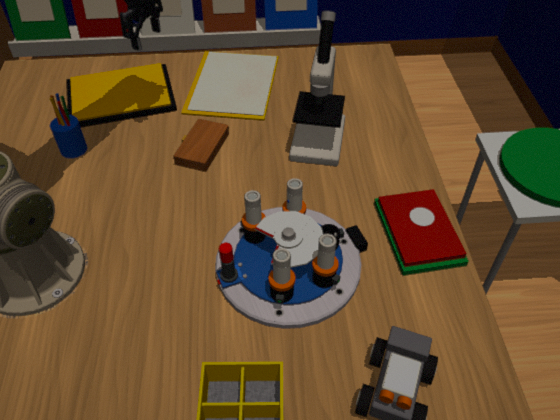

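View pics/a_wrist.png

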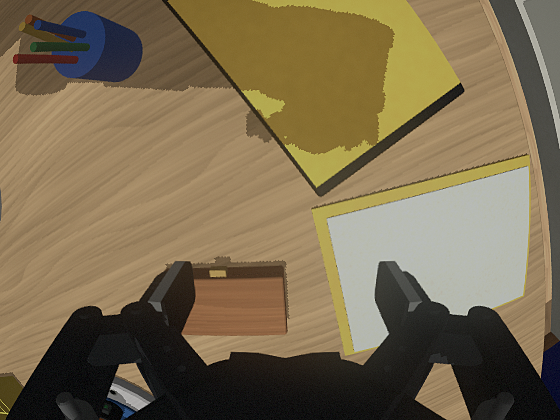

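Top view: the knob is at the cut-out, at the bottom (robot side). Docks 1, 2, 4 and 5 are full and dock 3 is empty (black cup at upper left). The caddy is at lower right with four free cells. The wrist view shows only distant things so far. Next I'll fit the poses.

```bash
cat > h.py <<'E'
from workcell import *
import cv2,numpy as np
from scipy.spatial.transform import Rotation as R
from scipy.optimize import least_squares
def rot(q): return R.from_quat(np.r_[q[1:],q[0]])
def ray(cam,uv,info=None):
    c=info or camera_info(cam);K=c["K"];uv=np.atleast_2d(np.asarray(uv,float))
    x=(uv-K[:2,2])/K[0,0]
    if cam=="wrist":
        th=np.linalg.norm(x,axis=1,keepdims=True)+1e-9
        d=np.c_[x/th*np.sin(th),np.cos(th)]
    else: d=np.c_[x,np.ones(len(x))]
    return c["xyz"],rot(c["attitude"]).apply(d)
def onz(cam,uv,z,info=None):
    o,d=ray(cam,uv,info);return (o+d*((z-o[2])/d[:,2:]))[:,:2]
def proj(cam,P,info=None):
    c=info or camera_info(cam);K=c["K"];p=rot(c["attitude"]).inv().apply(np.atleast_2d(P)-c["xyz"])
    if cam=="wrist":
        r=np.linalg.norm(p[:,:2],axis=1,keepdims=True)+1e-12;x=p[:,:2]/r*np.arctan2(r,p[:,2:])
    else:x=p[:,:2]/p[:,2:]
    return x*K[0,0]+K[:2,2]
def contour(m):
    c=cv2.findContours(m.astype(np.uint8),cv2.RETR_EXTERNAL,cv2.CHAIN_APPROX_NONE)[0]
    return max(c,key=cv2.contourArea)[:,0,:].astype(float)
def sil(cam,l,n=0):
    d=silhouettes(cam,l);return d
def hull_cyl(cam,xy,r,z0,z1,info=None):
    a=np.linspace(0,2*np.pi,40);P=np.vstack([np.c_[xy[0]+r*np.cos(a),xy[1]+r*np.sin(a),0*a+z] for z in(z0,z1)])
    return cv2.convexHull(proj(cam,P,info).astype(np.float32))
def boxof(P): return np.r_[P.min(0),P.max(0)]
def rel(target_xyz,yaw_deg=None,up=None):
    "row numbers (cm, deg) from the present measured pose to TCP target, tool down, tool y axis at yaw_deg"
    s=get_state();T=rot(s["orientation"]);d=T.inv().apply(np.array(target_xyz)-s["tcp_pos"])*100
    rv=np.zeros(3)
    if yaw_deg is not None:
        a=np.deg2rad(yaw_deg);best=None
        for k in(0,np.pi):
            y=np.array([np.cos(a+k),np.sin(a+k),0]);z=np.array([0,0,-1.]);M=R.from_matrix(np.c_[np.cross(y,z),y,z])
            v=(T.inv()*M).as_rotvec(degrees=True)
            if best is None or np.linalg.norm(v)<np.linalg.norm(best):best=v
        rv=best
    return np.round(d,2),np.round(rv,1)
def st():
    s=get_state();T=rot(s["orientation"]);y=T.apply([0,1,0]);print("t",round(float(s["clock"]),2),"tcp",np.round(s["tcp_pos"],4),"yawY",round(np.degrees(np.arctan2(y[1],y[0])),1),"down",np.round(T.apply([0,0,1]),3),"F",np.round(s["wrist_force"],1),"gap",round(float(s["finger_gap"]),4),"q",np.round(s["joint_pos"],2));return s
E
python3 - <<'E'
from h import *
read_camera("top");read_camera("side")
out={}
d=silhouettes("top","carousel")[0]; c=contour(d["pixels"]);c=cv2.convexHull(c.astype(np.float32))[:,0]
p=onz("top",c,0.022)
f=least_squares(lambda v:np.hypot(*(p-v[:2]).T)-v[2],[.44,-.03,.16],loss="soft_l1",f_scale=.002);print("ring",f.x,np.median(abs(f.fun)))
for cam in("top","side"):
    for d in silhouettes(cam,"knob_grip")[:1]:
        m=d["pixels"];v,u=np.nonzero(m);print(cam,"knob",onz(cam,[u.mean(),v.mean()],.115))
        pb=d["box"];tb=np.array([pb[0],pb[1],pb[0]+pb[2],pb[1]+pb[3]])
        g=least_squares(lambda q:boxof(hull_cyl(cam,q,.014,.094,.132)[:,0])-tb,[.31,-.03]);print("  boxfit",g.x,g.fun)
    for d in silhouettes(cam,"scope1"):
        m=d["pixels"];v,u=np.nonzero(m)
        print(cam,"scope",round(d["p"],2),d["box"])
        # lens-end disc: light pixels fit by box
        pb=d["box"];tb=np.array([pb[0],pb[1],pb[0]+pb[2],pb[1]+pb[3]])
        def e(q):
            a=boxof(np.vstack([hull_cyl(cam,q,.017,.091,.164)[:,0],hull_cyl(cam,q,.027,.079,.091)[:,0]]));return (a-tb)[:3]
        g=least_squares(e,onz(cam,[u.mean(),v.mean()],.1)[0],loss="soft_l1");print("   ",g.x,g.fun)
d=silhouettes("top","caddy")[0];c=contour(d["pixels"])
print("caddy box rect",cv2.minAreaRect(onz("top",c,.075).astype(np.float32)))
im=read_camera("top");hsv=cv2.cvtColor(im,cv2.COLOR_BGR2HSV)
y=cv2.inRange(hsv,(24,120,110),(36,255,255));y[:, :350]=0;v,u=np.nonzero(y)
print(len(u),"yellow rect",cv2.minAreaRect(onz("top",np.c_[u,v],.075).astype(np.float32)))
E
```

```text
ring [ 0.56230381 -0.02844501  0.15933871] 0.0006200178375656007
top scope 0.76 [256.8, 175.7, 17.8, 20.0]
    [0.58054702 0.06547181] [-3.10722046 -1.1641571   0.24429932]
top scope 0.62 [262.7, 208.8, 25.1, 25.5]
    [0.49442372 0.04078858] [ 0.30253296 -0.1114624  -3.54932861]
top scope 0.59 [330.8, 192.8, 17.3, 17.0]
    [ 0.53808258 -0.12787967] [-1.88880615 -0.69964294  2.72943726]
top scope 0.53 [315.4, 156.6, 20.3, 22.3]
    [ 0.63093554 -0.09229902] [-0.33231201 -2.23633728  0.73862915]
top scope 0.25 [116.7, 243.3, 68.5, 54.8]
    [0.36872829 0.35101257] [ 17.79562073  14.15401001 -23.4184906 ]
side knob [[ 0.43044473 -0.07018541]]
  boxfit [ 0.43071816 -0.067767  ] [-1.22212219 -0.7442627   0.17496338 -2.12136841]
side scope 0.84 [244.2, 190.7, 20.5, 43.6]
    [0.49241546 0.03899871] [-2.19304199 -2.35205383  2.28904419]
side scope 0.75 [313.8, 233.6, 26.3, 42.6]
    [ 0.63102134 -0.09507205] [-1.50101929  0.17282715 -0.85952148]
side scope 0.73 [266.5, 248.2, 29.6, 46.3]
    [ 0.53888268 -0.1136676 ] [ 1.12069702 -3.90152283 -1.40090332]
side scope 0.59 [279.3, 180.6, 26.4, 34.6]
    [0.58221339 0.04809008] [3.60515137 2.19141235 1.83695679]
side scope 0.51 [175.2, 119.9, 52.8, 52.5]
    [0.37370191 0.27434245] [ 15.26646118  -0.18387451 -14.84973145]
side scope 0.29 [217.4, 221.4, 126.3, 83.2]
    [ 0.56692403 -0.10672316] [ 63.98793945  19.13611755 -35.36693115]
caddy box rect ((0.45039406418800354, -0.3511247932910919), (0.16692833602428436, 0.14952987432479858), 84.91454315185547)
677 yellow rect ((0.4508333206176758, -0.3584652841091156), (0.14542120695114136, 0.14526845514774323), 85.7362060546875)
```

```bash
python3 - <<'E'
from h import *
st();print(rel([.4305,-.068,.26],17))
E
```

```text
t 1.2 tcp [0.2511 0.5173 0.2313] yawY 64.1 down [ 0.  0. -1.] F [-0.1 -0.  -1.1] gap 0.0851 q [0.98 0.31 0.05 1.3  0.   1.43]
(array([-41.7 , -44.82,  -2.87]), array([ 0. , -0. , 47.1]))
```

Emit:
{"op": "send_rows", "data": {"series": [-2,-2,-2.87,0,0,5,0.6,-5,-5.4,-2.87,0,0,11,0.6,-7.8,-8.4,-2.87,0,0,17,0.6,-10.5,-11.3,-2.87,0,0,23,0.6,-13.3,-14.3,-2.87,0,0,29,0.6,-16,-17.2,-2.87,0,0,35,0.6,-18.8,-20.2,-2.87,0,0,41,0.6,-21.5,-23.1,-2.87,0,0,47.1,0.6,-24.2,-26,-2.87,0,0,47.1,0.6,-26.9,-28.9,-2.87,0,0,47.1,0.6]}}

```text
clock: 2.03
tcp_pos: [0.367, 0.1381, 0.2604]
orientation: [0.0, 0.595, 0.804, 0.0]
wrist_force: [0.4, 0.2, 0.2]
finger_gap: 0.0509
```

```bash
python3 - <<'E'
from h import *
st();print(rel([.4305,-.068,.26],17))
E
```

```text
t 2.03 tcp [0.367  0.1381 0.2604] yawY 17.0 down [ 0.001  0.    -1.   ] F [0.4 0.2 0.2] gap 0.0509 q [ 0.15 -0.05 -0.31  1.31  0.    1.43]
(array([-21.57,   0.04,   0.04]), array([0.1, 0. , 0. ]))
```

Emit:
{"op": "send_rows", "data": {"series": [-2,0,0,0,0,0,0.6,-5,0,0,0,0,0,0.6,-8,0,0,0,0,0,0.6,-11,0,0,0,0,0,0.6,-14,0,0,0,0,0,0.6,-17,0,0,0,0,0,0.6,-20,0,0,0,0,0,0.6,-21.57,0,0,0,0,0,0.6,-21.57,0,0,0,0,0,0.6]}}

```text
clock: 2.78
tcp_pos: [0.4311, -0.0692, 0.2599]
orientation: [0.001, 0.596, 0.803, -0.0]
wrist_force: [-0.1, -1.4, 0.4]
finger_gap: 0.0513
```

```bash
python3 - <<'E'
from h import *
st()
info=camera_info("wrist");im=read_camera("wrist");cv2.imwrite("pics/b_wrist.png",im)
import pickle;pickle.dump(info,open("b_info.pkl","wb"))
def mk(c,yaw):
    a=np.deg2rad(yaw)+np.pi
    P={"knobtop":[*(c+.135*np.array([np.cos(a),np.sin(a)])),.132],"axis":[*c,.1]}
    for k in range(1,6):
        b=a+k*np.pi/3;P[f"d{k}"]=[*(c+.095*np.array([np.cos(b),np.sin(b)])),.164]
        P[f"h{k}"]=[*(c+.135*np.array([np.cos(b),np.sin(b)])),.022]
    return P
P=mk(np.array([.562,-.028]),17)
for k,v in P.items():
    uv=proj("wrist",v,info)[0];cv2.drawMarker(im,tuple(int(x) for x in uv),(0,255,0),0,10,1)
cv2.imwrite("pics/b_mark.png",im)
for l in("knob_grip","scope1"):
    for d in silhouettes("wrist",l):print(l,round(d["p"],2),d["box"])
E
```

```text
t 2.78 tcp [ 0.4311 -0.0692  0.2599] yawY 16.8 down [ 0.001 -0.001 -1.   ] F [-0.1 -1.4  0.4] gap 0.0513 q [-0.34  0.04 -0.22  1.31 -0.    0.93]
knob_grip 0.47 [433.6, 82.9, 83.6, 47.3]
scope1 0.89 [431.0, 83.5, 86.2, 51.9]
scope1 0.78 [341.2, 233.7, 58.5, 65.8]
scope1 0.73 [345.7, 76.7, 75.3, 55.1]
scope1 0.55 [418.7, 235.9, 68.3, 64.2]
```

View pics/b_mark.png

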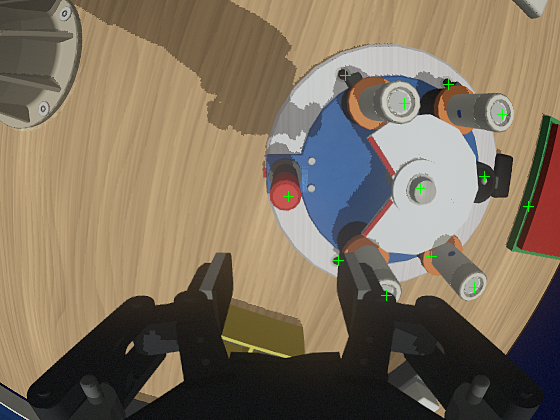

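```bash
python3 - <<'E'
import cv2
a=cv2.imread("pics/b_wrist.png")[40:310,255:520];cv2.imwrite("pics/b_crop.png",cv2.resize(a,None,fx=2.2,fy=2.2,interpolation=cv2.INTER_CUBIC))
E
```

```text
(no output)
```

View pics/b_crop.png

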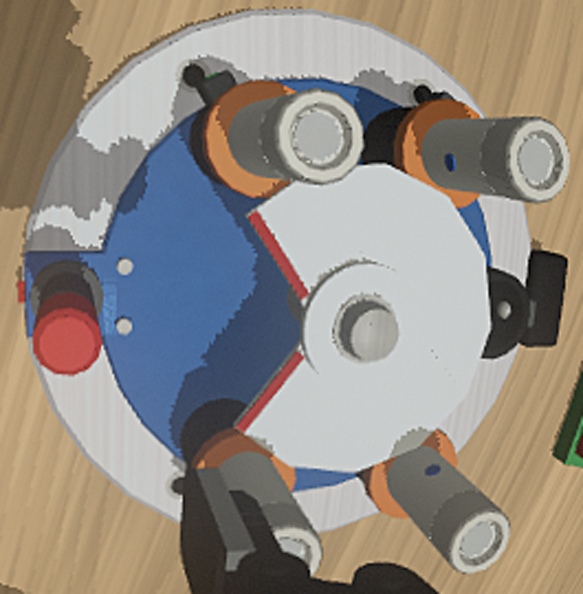

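```bash
python3 - <<'E'
from h import *
import pickle;info=pickle.load(open("b_info.pkl","rb"))
obs={0:(68,341),5:(321,135),4:(541,159),2:(480,541)}
uv=np.array([np.array(v)/2.2+[255,40] for v in obs.values()])
def pts(v):
    a=v[2]+np.pi;return np.array([[v[0]+r*np.cos(a+k*np.pi/3),v[1]+r*np.sin(a+k*np.pi/3),z] for k in obs for r,z in[(.135,.132) if k==0 else(.095,.164)]])
f=least_squares(lambda v:(proj("wrist",pts(v),info)-uv).ravel(),[.562,-.028,.3]);print(f.x,np.degrees(f.x[2]),f.fun.round(1))
# refine also via top: ring centre .5623,-.0284 ; side knob
P=pts(f.x);print(P.round(4))
for cam in("top","side"): print(cam,proj(cam,P).round(1))
c=f.x[:2];a=f.x[2];print("gate",c-.095*np.array([np.cos(a),np.sin(a)]))
print("to knob",rel([P[0][0],P[0][1],.098],np.degrees(a)))
E
```

```text
[ 0.55916592 -0.02723304  0.29733783] 17.03620254537846 [-0.3  0.2  0.5 -0.3 -0.4 -0.   0.2  0.2]
[[ 0.4301 -0.0668  0.132 ]
 [ 0.4896  0.0375  0.164 ]
 [ 0.5805  0.0653  0.164 ]
 [ 0.6287 -0.092   0.164 ]]
top [[317.3 244.8]
 [274.6 219.3]
 [263.3 181.6]
 [328.7 162.2]]
side [[224.5 245.9]
 [251.7 194.9]
 [294.2 182.8]
 [326.6 239.4]]
gate [ 0.46833454 -0.05506575]
to knob (array([-0.11,  0.03, 16.19]), array([-0., -0., -0.]))
```

The wrist fit is consistent, with sub-pixel residuals and a base yaw of 17.04°. I'll descend on the knob and grip it.

Emit:
{"op": "send_rows", "data": {"series": [-0.1,0,3,0,0,0,0.6,-0.1,0,6,0,0,0,0.6,-0.1,0,9,0,0,0,0.6,-0.1,0,12,0,0,0,0.6,-0.1,0,14.5,0,0,0,0.6,-0.1,0,16.2,0,0,0,0.6,-0.1,0,16.2,0,0,0,0.6,-0.1,0,16.2,0,0,0,0.2,-0.1,0,16.2,0,0,0,0.2,-0.1,0,16.2,0,0,0,0.2], "newtons": 40}}

```text
clock: 3.77
tcp_pos: [0.431, -0.0672, 0.0994]
orientation: [0.001, 0.594, 0.804, 0.0]
wrist_force: [-0.5, 0.3, -0.5]
finger_gap: 0.0271
```

Emit:
{"op": "send_rows", "data": {"series": [0,0,0,0,0,0,0.2,0,0,0,0,0,0,0.2,0,0,0,0,0,0,0.2,0,0,0,0,0,0,0.2], "newtons": 40}}

```text
clock: 4.1
tcp_pos: [0.4313, -0.0678, 0.0993]
orientation: [0.001, 0.595, 0.804, 0.0]
wrist_force: [-1.0, -0.3, 5.7]
finger_gap: 0.0272
```

```bash
python3 - <<'E'
from h import *
st();print(get_state()["ft_torque"])
E
```

```text
t 4.1 tcp [ 0.4313 -0.0678  0.0993] yawY 17.0 down [ 0.002 -0.001 -1.   ] F [-1.  -0.3  5.7] gap 0.0272 q [-0.34  0.14 -0.52  0.91 -0.    0.93]
[ 0.06203401  0.32014499 -0.00514419]
```

Emit:
{"op": "send_rows", "data": {"series": [0,0,-0.6,0,0,0,0.2,0,0,-1.2,0,0,0,0.2,0,0,-1.6,0,0,0,0.2,0,0,-1.6,0,0,0,0.2], "newtons": 50}}

```text
clock: 4.43
tcp_pos: [0.4308, -0.0672, 0.1145]
orientation: [0.0, 0.595, 0.804, 0.0]
wrist_force: [4.3, 1.9, -10.3]
finger_gap: 0.0266
```

Emit:
{"op": "send_rows", "data": {"series": [1.41,0.07,0,0,0,0,0.2,2.81,0.3,0,0,0,0,0.2,4.17,0.66,0,0,0,0,0.2,5.49,1.17,0,0,0,0,0.2,6.75,1.81,0,0,0,0,0.2,7.94,2.58,0,0,0,0,0.2,9.03,3.47,0,0,0,0,0.2,10.03,4.47,0,0,0,0,0.2,10.92,5.57,0,0,0,0,0.2,11.69,6.75,0,0,0,0,0.2], "newtons": 50}}

```text
clock: 5.27
tcp_pos: [0.46, 0.0643, 0.1133]
orientation: [-0.0, 0.595, 0.804, -0.001]
wrist_force: [1.7, -2.7, -9.6]
finger_gap: 0.0267
```

Emit:
{"op": "send_rows", "data": {"series": [0,0,0,0,0,0,0.2,0,0,0,0,0,0,0.2], "newtons": 50}}

```text
clock: 5.43
tcp_pos: [0.4604, 0.0645, 0.1133]
orientation: [-0.001, 0.594, 0.804, -0.001]
wrist_force: [1.7, -0.9, -9.8]
finger_gap: 0.0268
```

```bash
python3 - <<'E'
from h import *
st();print(get_state()["ft_torque"]); c=np.array([.5604,-.0275]);a=np.deg2rad(137.04);print(c+.135*np.array([np.cos(a),np.sin(a)]))
E
```

```text
t 5.43 tcp [0.4604 0.0645 0.1133] yawY 17.1 down [-0.002 -0.001 -1.   ] F [ 1.7 -0.9 -9.8] gap 0.0268 q [-0.03  0.18 -0.43  0.96 -0.    1.24]
[-0.19826066 -0.42642775  0.00274825]
[0.461603   0.06450083]
```

Emit:
{"op": "send_rows", "data": {"series": [0,0,0.6,0,0,0,0.2,0,0,1.1,0,0,0,0.2,0,0,1.5,0,0,0,0.2,0,0,1.5,0,0,0,0.2], "newtons": 30}}

```text
clock: 5.77
tcp_pos: [0.4607, 0.0644, 0.0995]
orientation: [-0.0, 0.595, 0.804, 0.001]
wrist_force: [-1.1, 1.6, 0.2]
finger_gap: 0.0267
```

Emit:
{"op": "send_rows", "data": {"series": [0,0,0,0,0,0,0.6,0,0,0,0,0,0,0.6,0,0,0,0,0,0,0.6,0,0,0,0,0,0,0.6,0,0,0,0,0,0,0.6]}}

```text
clock: 6.18
tcp_pos: [0.4609, 0.0641, 0.0992]
orientation: [0.0, 0.595, 0.804, 0.0]
wrist_force: [0.1, 0.3, 0.7]
finger_gap: 0.0514
```

```bash
python3 - <<'E'
from h import *
st()
E
```

```text
t 6.18 tcp [0.4609 0.0641 0.0992] yawY 17.0 down [ 0.001 -0.    -1.   ] F [0.1 0.3 0.7] gap 0.0514 q [-0.03  0.19 -0.46  0.92 -0.    1.24]
```

Emit:
{"op": "send_rows", "data": {"series": [0,0,-3,0,0,0,0.6,0,0,-7,0,0,0,0.6,0,0,-11,0,0,0,0.6,0,0,-14,0,0,0,0.6,0,0,-16,0,0,0,0.6,0,0,-16,0,0,0,0.6]}}

```text
clock: 6.68
tcp_pos: [0.4631, 0.0641, 0.264]
orientation: [0.004, 0.595, 0.804, 0.002]
wrist_force: [0.6, -0.4, -0.7]
finger_gap: 0.0514
```

```bash
python3 - <<'E'
from h import *
import pickle
st();info=camera_info("wrist");im=read_camera("wrist")
pickle.dump(info,open("c_info.pkl","wb"))
c=np.array([.5604,-.0275]);a=np.deg2rad(197.04)
def mk(ang,r,z,col):
    b=a+np.deg2rad(ang);uv=proj("wrist",[*(c+r*np.array([np.cos(b),np.sin(b)])),z],info)[0]
    if (uv>0).all(): cv2.drawMarker(im,tuple(int(x) for x in uv),col,0,10,1)
mk(0,.095,.164,(0,255,0));mk(60,.095,.164,(0,255,0));mk(180,.095,.164,(0,255,0));mk(-60,.135,.132,(255,255,0));mk(240,.095,.164,(0,255,0))
t=read_camera("top")[130:260,230:370];t=cv2.resize(t,None,fx=3,fy=3)
w=im;out=np.zeros((420,980,3),np.uint8);out[:,:560]=w;out[:390,560:980]=t
cv2.imwrite("pics/c.png",cv2.resize(out,(800,343),interpolation=cv2.INTER_AREA))
print("gate",rel([.4696,-.0553,.26],17.04))
E
```

```text
t 6.68 tcp [0.4631 0.0641 0.264 ] yawY 17.0 down [ 0.009 -0.    -1.   ] F [ 0.6 -0.4 -0.7] gap 0.0514 q [-0.03  0.09 -0.16  1.32  0.    1.24]
gate (array([-11.67,  -2.7 ,  -0.03]), array([ 0.1,  0. , -0. ]))
```

View pics/c.png

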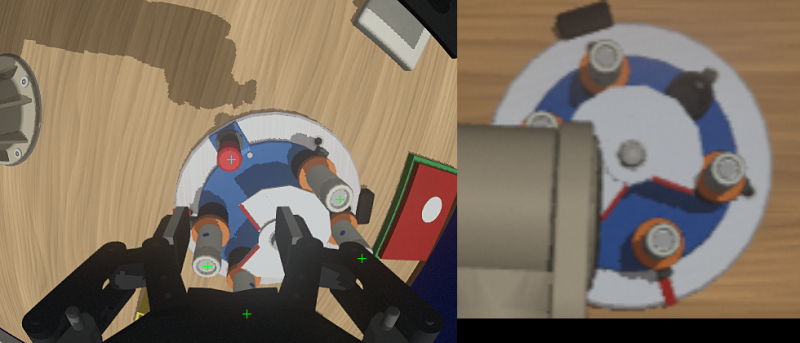

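Knob at the next hole, scope 1 at the cut-out, and the projected markers land on the parts. Going for scope 1.

Emit:
{"op": "send_rows", "data": {"series": [-3,-0.7,0,0,0,0,0.6,-6,-1.4,0,0,0,0,0.6,-9,-2.1,0,0,0,0,0.6,-11.7,-2.6,0,0,0,0,0.6,-11.7,-2.6,0,0,0,0,0.6,-11.7,-2.6,4,0,0,0,0.6,-11.7,-2.6,8,0,0,0,0.6,-11.7,-2.6,12,0,0,0,0.6,-11.7,-2.6,14,0,0,0,0.6,-11.7,-2.6,14,0,0,0,0.6]}}

```text
clock: 7.62
tcp_pos: [0.4648, -0.0535, 0.1129]
orientation: [-0.006, 0.595, 0.804, -0.002]
wrist_force: [-0.4, 0.7, -0.2]
finger_gap: 0.0516
```

Emit:
{"op": "send_rows", "data": {"series": [0,0,0,0,0,0,0.2,0,0,0,0,0,0,0.2,0,0,0,0,0,0,0.2,0,0,0,0,0,0,0.2,0,0,0,0,0,0,0.2,0,0,0,0,0,0,0.2], "newtons": 60}}

```text
clock: 8.12
tcp_pos: [0.4706, -0.0554, 0.1199]
orientation: [0.001, 0.595, 0.804, 0.0]
wrist_force: [0.1, -0.2, -2.1]
finger_gap: 0.0328
```

```bash
python3 - <<'E'
from h import *
st();print(get_state()["ft_torque"])
E
```

```text
t 8.12 tcp [ 0.4706 -0.0554  0.1199] yawY 17.0 down [ 0.002 -0.    -1.   ] F [ 0.1 -0.2 -2.1] gap 0.0328 q [-0.29  0.19 -0.41  0.98  0.    0.99]
[-0.02261177  0.02644699  0.05598364]
```

Emit:
{"op": "send_rows", "data": {"series": [0,0,-0.5,0,0,0,0.2,0,0,-1,0,0,0,0.2,0,0,-1.5,0,0,0,0.2,0,0,-2.2,0,0,0,0.2,0,0,-3,0,0,0,0.2,0,0,-4,0,0,0,0.2,0,0,-5.5,0,0,0,0.2,0,0,-8,0,0,0,0.2,0,0,-11,0,0,0,0.2,0,0,-13.5,0,0,0,0.2], "newtons": 60}}

```text
clock: 8.95
tcp_pos: [0.4698, -0.0553, 0.2565]
orientation: [0.0, 0.595, 0.804, 0.0]
wrist_force: [1.3, -0.8, -0.2]
finger_gap: 0.0326
```

```bash
cat >> h.py <<'E'
def caddy():
    im=read_camera("top");hsv=cv2.cvtColor(im,cv2.COLOR_BGR2HSV)
    y=cv2.inRange(hsv,(24,120,110),(36,255,255));y[:, :360]=0
    n,l,s,_=cv2.connectedComponentsWithStats(cv2.morphologyEx(y,cv2.MORPH_CLOSE,np.ones((9,9))))
    k=1+np.argmax(s[1:,4]);y[l!=k]=0
    v,u=np.nonzero(y);(c,wh,an)=cv2.minAreaRect(onz("top",np.c_[u,v],.075).astype(np.float32))
    an=(an+45)%90-45;c=np.array(c);R2=np.array([[np.cos(np.radians(an)),-np.sin(np.radians(an))],[np.sin(np.radians(an)),np.cos(np.radians(an))]])
    cells={(i,j):c+R2@[.035*i,.035*j] for i in(1,-1) for j in(1,-1)}
    print("caddy",c.round(4),"size",np.round(wh,4),"yaw",round(an,1),{k:v.round(4).tolist() for k,v in cells.items()});return im,c,an,cells
E
python3 - <<'E'
from h import *
import pickle
s=st();info=camera_info("wrist");w=read_camera("wrist")
im,c,an,cells=caddy()
for k,v in cells.items():
    print(k,rel([*v,.255],an+90))
    for cam,I in(("wrist",w),):
      for z in(.075,):
        uv=proj(cam,[*v,z],info)[0]
        if 0<uv[0]<560 and 0<uv[1]<420: cv2.drawMarker(I,tuple(int(x) for x in uv),(255,0,255),0,12,2)
d=silhouettes("top","caddy");print([(x["p"],x["box"]) for x in d])
t=cv2.resize(im[180:290,370:510],(420,330));out=np.zeros((420,980,3),np.uint8);out[:,:560]=w;out[:330,560:]=t
cv2.imwrite("pics/d.png",cv2.resize(out,(800,343),interpolation=cv2.INTER_AREA))
E
```

```text
t 8.95 tcp [ 0.4698 -0.0553  0.2565] yawY 17.0 down [ 0.001 -0.    -1.   ] F [ 1.3 -0.8 -0.2] gap 0.0326 q [-0.29  0.11 -0.15  1.31 -0.    0.99]
caddy [ 0.4508 -0.3584] size [0.1453 0.1453] yaw -4.2 {(1, 1): [0.4883, -0.3261], (1, -1): [0.4832, -0.3959], (-1, 1): [0.4185, -0.3209], (-1, -1): [0.4133, -0.3907]}
(1, 1) (array([-26.3 ,  -6.37,   0.5 ]), array([  0.2,   0.5, -68.7]))
(1, -1) (array([-32.82,  -8.91,   0.52]), array([  0.2,   0.5, -68.7]))
(-1, 1) (array([-23.76, -12.89,   0.45]), array([  0.2,   0.5, -68.7]))
(-1, -1) (array([-30.28, -15.43,   0.46]), array([  0.2,   0.5, -68.7]))
[(0.85, [394.8, 209.7, 64.0, 58.6]), (0.65, [251.6, 152.4, 82.1, 91.7]), (0.28, [66.9, 106.1, 124.6, 80.6])]
```

View pics/d.png

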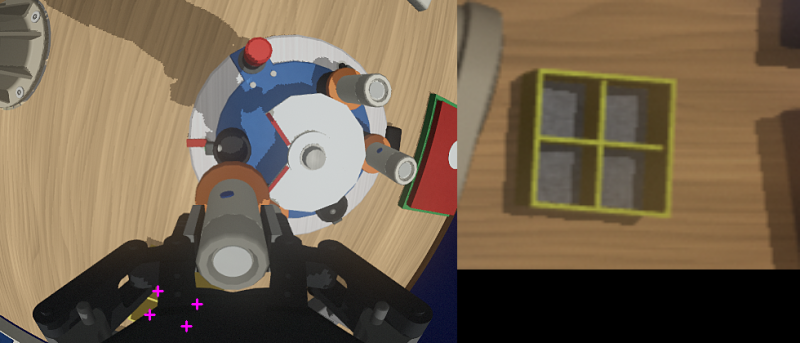

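Scope 1 is out and held upright, and the caddy hasn't moved. Carrying it to the far-right cell.

Emit:
{"op": "send_rows", "data": {"series": [-1.5,-0.4,0,0,0,0,0.2,-4.5,-1.2,0,0,0,0,0.2,-8.5,-2.3,0,0,0,0,0.2,-12.5,-3.4,0,0,0,0,0.2,-16.5,-4.5,0,0,0,0,0.2,-20.5,-5.6,0,0,0,0,0.2,-24.5,-6.7,0,0,0,0,0.2,-28.5,-7.8,0,0,0,0,0.2,-31.5,-8.7,0,0,0,0,0.2,-32.7,-9.0,0,0,0,0,0.2]}}

```text
clock: 9.93
tcp_pos: [0.4784, -0.3986, 0.2516]
orientation: [-0.001, 0.596, 0.803, -0.0]
wrist_force: [-0.0, 0.3, -1.6]
finger_gap: 0.0326
```

Emit:
{"op": "send_rows", "data": {"series": [0,0,0,0,0,0,0.2,0,0,0,0,0,0,0.2,0,0,3,0,0,0,0.2,0,0,6,0,0,0,0.2,0,0,8.5,0,0,0,0.2,0,0,10.5,0,0,0,0.2,0,0,11,0,0,0,0.2,0,0,11,0,0,0,0.2]}}

```text
clock: 10.6
tcp_pos: [0.4787, -0.3916, 0.1422]
orientation: [-0.002, 0.594, 0.804, 0.001]
wrist_force: [0.2, 0.2, -1.6]
finger_gap: 0.033
```

```bash
python3 - <<'E'
from h import *
s=st();im=read_camera("side");t=read_camera("top")
print(rel([.4817,-.3952,.087],17.04))
out=np.hstack([cv2.resize(im[280:420,140:340],(400,280)),cv2.resize(t[180:320,370:570][:140],(400,280))])
cv2.imwrite("pics/e.png",out)
E
```

```text
t 10.6 tcp [ 0.4787 -0.3916  0.1422] yawY 17.1 down [-0.003  0.004 -1.   ] F [ 0.2  0.2 -1.6] gap 0.033 q [-0.82  0.44  0.01  1.15  0.    0.46]
(array([-0.18,  0.1 ,  5.82]), array([0., 0., 0.]))
```

View pics/e.png

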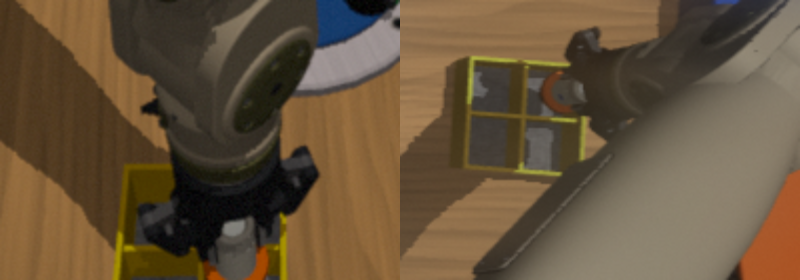

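Emit:
{"op": "send_rows", "data": {"series": [-0.18,0.1,0,0,0,0,0.2,-0.18,0.1,1,0,0,0,0.2,-0.18,0.1,2,0,0,0,0.2,-0.18,0.1,3,0,0,0,0.2,-0.18,0.1,4,0,0,0,0.2,-0.18,0.1,5,0,0,0,0.2,-0.18,0.1,5.4,0,0,0,0.2,-0.18,0.1,5.4,0,0,0,0.2,-0.18,0.1,5.4,0,0,0,0.2]}}

```text
clock: 11.45
tcp_pos: [0.4809, -0.3955, 0.0894]
orientation: [-0.001, 0.595, 0.804, 0.0]
wrist_force: [1.2, -0.3, -0.8]
finger_gap: 0.0332
```

```bash
python3 - <<'E'
from h import *
st();print(rel([.4817,-.3952,.087],17.04))
E
```

```text
t 11.45 tcp [ 0.4809 -0.3955  0.0894] yawY 17.0 down [-0.001  0.001 -1.   ] F [ 1.2 -0.3 -0.8] gap 0.0332 q [-0.82  0.48 -0.06  1.03  0.    0.46]
(array([0.01, 0.09, 0.24]), array([-0. , -0.1, -0. ]))
```

Emit:
{"op": "send_rows", "data": {"series": [0,0,0.2,0,0,0,0.2,0,0,0.35,0,0,0,0.2,0,0,0.35,0,0,0,0.2,0,0,0.35,0,0,0,0.2]}}

```text
clock: 11.78
tcp_pos: [0.4813, -0.3958, 0.0868]
orientation: [0.0, 0.595, 0.804, 0.0]
wrist_force: [-0.5, -0.9, -0.6]
finger_gap: 0.0329
```

Emit:
{"op": "send_rows", "data": {"series": [0,0,0,0,0,0,0.55,0,0,0,0,0,0,0.55,0,0,0,0,0,0,0.55,0,0,0,0,0,0,0.55,0,0,-2,0,0,0,0.55,0,0,-5,0,0,0,0.55,0,0,-9,0,0,0,0.55,0,0,-13,0,0,0,0.55,0,0,-16,0,0,0,0.55,0,0,-17,0,0,0,0.55]}}

```text
clock: 12.62
tcp_pos: [0.4825, -0.3972, 0.2628]
orientation: [0.004, 0.595, 0.804, -0.001]
wrist_force: [0.6, -0.2, 0.6]
finger_gap: 0.0471
```

```bash
python3 - <<'E'
from h import *
import time
read_camera("wrist");s=st()
# knob now at angle 137.04
c=np.array([.5604,-.0275]);a=np.deg2rad(137.04);print(rel([*(c+.135*np.array([np.cos(a),np.sin(a)])),.26],17.04))
E
```

```text
t 12.67 tcp [ 0.4827 -0.3973  0.2625] yawY 17.0 down [ 0.006 -0.007 -1.   ] F [ 0.4 -0.8  0.8] gap 0.047 q [-0.82  0.4   0.25  1.41  0.    0.46]
(array([44.78, 11.5 , -0.07]), array([ 0.2,  0.5, -0. ]))
```

Emit:
{"op": "send_rows", "data": {"series": [2,0.5,0,0,0,0,0.6,5.5,1.4,0,0,0,0,0.6,9.5,2.4,0,0,0,0,0.6,13.5,3.5,0,0,0,0,0.6,17.5,4.5,0,0,0,0,0.6,21.5,5.5,0,0,0,0,0.6,25.5,6.6,0,0,0,0,0.6,29.5,7.6,0,0,0,0,0.6,33.5,8.6,0,0,0,0,0.6,37.5,9.6,0,0,0,0,0.6]}}

```text
clock: 13.5
tcp_pos: [0.4619, -0.0071, 0.255]
orientation: [-0.001, 0.595, 0.804, -0.0]
wrist_force: [1.5, 0.7, -0.3]
finger_gap: 0.0515
```

Emit:
{"op": "send_rows", "data": {"series": [3.5,0.9,0,0,0,0,0.6,6,1.6,0,0,0,0,0.6,7.1,1.9,0,0,0,0,0.6,7.1,1.9,0,0,0,0,0.6,7.1,1.9,0,0,0,0,0.6,7.1,1.9,0,0,0,0,0.6]}}

```text
clock: 14.0
tcp_pos: [0.4606, 0.0634, 0.2558]
orientation: [-0.0, 0.595, 0.804, -0.0]
wrist_force: [-1.1, -0.5, -0.4]
finger_gap: 0.051
```

```bash
python3 - <<'E'
from h import *
t=read_camera("top");s=st()
print(rel([.461,.0643,.098],17.04))
cv2.imwrite("pics/f.png",cv2.resize(t[120:300,230:500],(780,520),interpolation=cv2.INTER_CUBIC))
caddy()
E
```

```text
t 14.05 tcp [0.4606 0.0632 0.256 ] yawY 16.9 down [-0.001 -0.    -1.   ] F [-0.  -0.3 -0.9] gap 0.0512 q [-0.04  0.09 -0.17  1.31 -0.    1.24]
(array([ 0.1 ,  0.08, 15.8 ]), array([-0. ,  0. , -0.1]))
caddy [ 0.4508 -0.3584] size [0.1454 0.1452] yaw -4.3 {(1, 1): [0.4883, -0.3261], (1, -1): [0.483, -0.396], (-1, 1): [0.4185, -0.3209], (-1, -1): [0.4132, -0.3907]}
```

View pics/f.png

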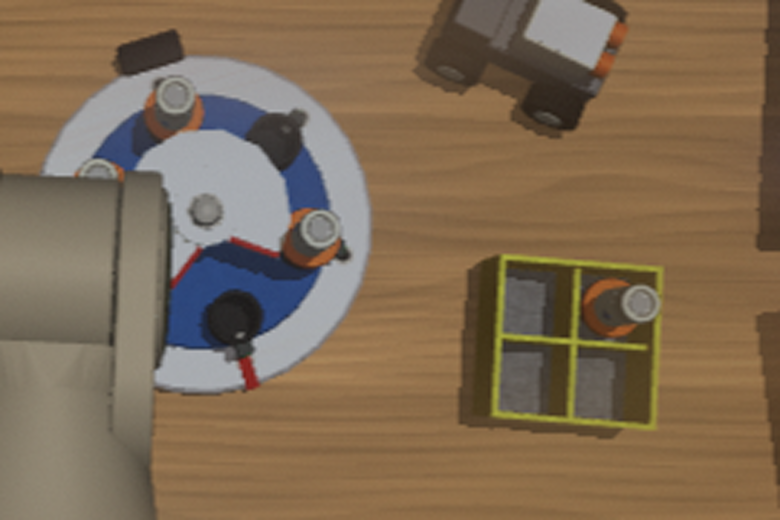

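Scope 1 stands in the upper right cell and the gate dock is empty. Next, index to scope 2.

Emit:
{"op": "send_rows", "data": {"series": [0.1,0.08,3,0,0,0,0.6,0.1,0.08,6.5,0,0,0,0.6,0.1,0.08,10,0,0,0,0.6,0.1,0.08,13,0,0,0,0.6,0.1,0.08,15,0,0,0,0.6,0.1,0.08,15.7,0,0,0,0.6,0.1,0.08,15.7,0,0,0,0.2,0.1,0.08,15.7,0,0,0,0.2,0.1,0.08,15.7,0,0,0,0.2,0.1,0.08,15.7,0,0,0,0.2], "newtons": 40}}

```text
clock: 14.93
tcp_pos: [0.4616, 0.0654, 0.1003]
orientation: [0.0, 0.595, 0.804, 0.0]
wrist_force: [0.3, 0.6, -3.8]
finger_gap: 0.0268
```

Emit:
{"op": "send_rows", "data": {"series": [0,0,0,0,0,0,0.2,0,0,0,0,0,0,0.2,0,0,0,0,0,0,0.2,0,0,-0.6,0,0,0,0.2,0,0,-1.2,0,0,0,0.2,0,0,-1.6,0,0,0,0.2,0,0,-1.6,0,0,0,0.2], "newtons": 50}}

```text
clock: 15.52
tcp_pos: [0.4613, 0.0655, 0.1161]
orientation: [0.0, 0.595, 0.804, 0.0]
wrist_force: [1.4, -1.1, -9.2]
finger_gap: 0.0269
```

Emit:
{"op": "send_rows", "data": {"series": [0.64,1.26,0,0,0,0,0.2,1.15,2.58,0,0,0,0,0.2,1.51,3.94,0,0,0,0,0.2,1.74,5.34,0,0,0,0,0.2,1.81,6.75,0,0,0,0,0.2,1.74,8.16,0,0,0,0,0.2,1.51,9.56,0,0,0,0,0.2,1.15,10.92,0,0,0,0,0.2,0.64,12.24,0,0,0,0,0.2,0,13.5,0,0,0,0,0.2]}}

```text
clock: 16.35
tcp_pos: [0.5891, 0.1051, 0.114]
orientation: [-0.002, 0.595, 0.804, -0.001]
wrist_force: [-1.6, -1.7, -9.6]
finger_gap: 0.0268
```

Emit:
{"op": "send_rows", "data": {"series": [0,0,0,0,0,0,0.2,0,0,0,0,0,0,0.2,0,0,0,0,0,0,0.2]}}

```text
clock: 16.6
tcp_pos: [0.5888, 0.1051, 0.1144]
orientation: [-0.001, 0.595, 0.804, -0.001]
wrist_force: [-0.2, -0.6, -10.0]
finger_gap: 0.0265
```

```bash
python3 - <<'E'
from h import *
st();c=np.array([.5604,-.0275]);a=np.deg2rad(77.04);print(c+.135*np.array([np.cos(a),np.sin(a)]))
E
```

```text
t 16.6 tcp [0.5888 0.1051 0.1144] yawY 17.0 down [-0.003  0.    -1.   ] F [ -0.2  -0.6 -10. ] gap 0.0265 q [ 0.04  0.42 -0.1   1.06  0.    1.32]
[0.59067655 0.10406113]
```

Emit:
{"op": "send_rows", "data": {"series": [-0.05,0.14,0,0,0,0,0.2,-0.05,0.14,0,0,0,0,0.2,-0.05,0.14,0.6,0,0,0,0.2,-0.05,0.14,1.1,0,0,0,0.2,-0.05,0.14,1.5,0,0,0,0.2,-0.05,0.14,1.5,0,0,0,0.2], "newtons": 30}}

```text
clock: 17.1
tcp_pos: [0.5911, 0.1048, 0.1005]
orientation: [-0.0, 0.595, 0.804, -0.0]
wrist_force: [-2.8, -3.9, -5.6]
finger_gap: 0.0263
```

Emit:
{"op": "send_rows", "data": {"series": [0,0,0,0,0,0,0.6,0,0,0,0,0,0,0.6,0,0,0,0,0,0,0.6,0,0,0,0,0,0,0.6,0,0,-3,0,0,0,0.6,0,0,-7,0,0,0,0.6,0,0,-11,0,0,0,0.6,0,0,-14.5,0,0,0,0.6,0,0,-15.7,0,0,0,0.6,0,0,-15.7,0,0,0,0.6]}}

```text
clock: 17.93
tcp_pos: [0.5942, 0.1054, 0.2629]
orientation: [0.004, 0.595, 0.804, 0.003]
wrist_force: [0.8, 0.6, -1.3]
finger_gap: 0.0514
```

```bash
python3 - <<'E'
from h import *
read_camera("wrist");read_camera("wrist");st();print(rel([.47,-.0554,.26],17.04))
E
```

```text
t 18.03 tcp [0.5921 0.1052 0.2578] yawY 17.0 down [ 0.002  0.    -1.   ] F [ 0.5  0.1 -0.5] gap 0.0514 q [0.04 0.36 0.18 1.39 0.   1.32]
(array([-11.78, -16.38,  -0.24]), array([ 0.1,  0. , -0. ]))
```

Emit:
{"op": "send_rows", "data": {"series": [-1,-1.4,0,0,0,0,0.6,-3.2,-4.4,0,0,0,0,0.6,-5.4,-7.5,0,0,0,0,0.6,-7.6,-10.6,0,0,0,0,0.6,-9.8,-13.6,0,0,0,0,0.6,-11.3,-15.7,0,0,0,0,0.6,-11.8,-16.4,0,0,0,0,0.6,-11.8,-16.4,0,0,0,0,0.6,-11.8,-16.4,0,0,0,0,0.6]}}

```text
clock: 18.78
tcp_pos: [0.4692, -0.0556, 0.2564]
orientation: [-0.001, 0.595, 0.804, 0.0]
wrist_force: [0.5, 0.8, 0.1]
finger_gap: 0.051
```

```bash
python3 - <<'E'
from h import *
import pickle
im=read_camera("wrist");t=read_camera("top");st();print(rel([.47,-.0554,.121],17.04))
t=cv2.resize(t[130:260,230:370],None,fx=3,fy=3)
out=np.zeros((420,980,3),np.uint8);out[:,:560]=im;out[:390,560:980]=t
cv2.imwrite("pics/g.png",cv2.resize(out,(800,343),interpolation=cv2.INTER_AREA))
E
```

```text
t 18.88 tcp [ 0.4699 -0.055   0.2568] yawY 17.1 down [-0.001  0.001 -1.   ] F [ 0.5  0.3 -0.3] gap 0.0512 q [-0.29  0.11 -0.15  1.31  0.    0.99]
(array([-0.05,  0.  , 13.58]), array([-0. , -0.1,  0. ]))
```

View pics/g.png

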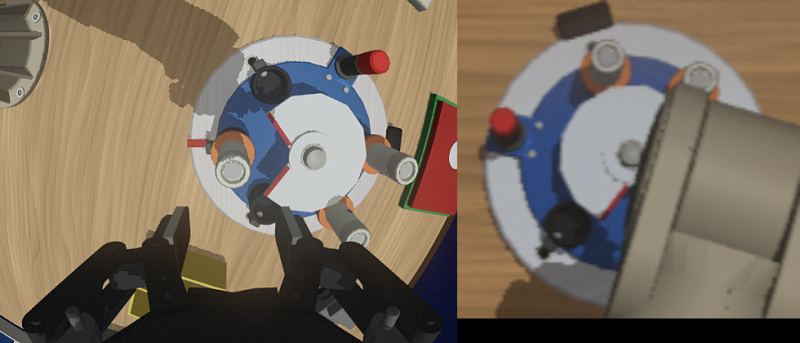

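```bash
cat >> h.py <<'E'
def checkstage(ang):
    "compare visible scopes/knob with model at stage angle ang (deg); knob lift estimate"
    im=read_camera("wrist");info=camera_info("wrist")
    c=np.array([.5604,-.0275]);a=np.deg2rad(197.04+ang)
    k=c+.135*np.array([np.cos(a),np.sin(a)])
    hsv=cv2.cvtColor(im,cv2.COLOR_BGR2HSV);m=cv2.inRange(hsv,(0,150,90),(6,255,255))|cv2.inRange(hsv,(174,150,90),(180,255,255))
    pu=proj("wrist",[*k,.115],info)[0]
    n,l,s,ce=cv2.connectedComponentsWithStats(m)
    ks=[i for i in range(1,n) if s[i,4]>60 and np.hypot(*(ce[i]-pu))<60]
    if not ks: print("knob not seen",pu);return
    i=max(ks,key=lambda i:s[i,4]);p=contour(l==i);B=boxof(p)
    def e(q):
        kk=c+.135*np.array([np.cos(a+q[0]),np.sin(a+q[0])])
        return boxof(hull_cyl("wrist",kk,.014,.094+q[1],.132+q[1],info)[:,0])-B
    f=least_squares(e,[0,0],x_scale=[.01,.003]);print("knob dang deg",np.degrees(f.x[0]).round(2),"lift mm",(f.x[1]*1000).round(1),"res",f.fun.round(1))
E
python3 - <<'E'
from h import *
checkstage(-120)
import pickle
E
```

```text
knob dang deg -1.65 lift mm -2.6 res [-14.9   1.6   4.    4.3]
```

```bash
python3 - <<'E'
from h import *
im=read_camera("wrist");info=camera_info("wrist")
c=np.array([.5604,-.0275])
def P(ang,r,z):
    b=np.deg2rad(197.04+ang);return [*(c+r*np.array([np.cos(b),np.sin(b)])),z]
for n,p in {"gate lens":P(0,.095,.164),"knobtop":P(-120,.135,.132),"knobtop+12":P(-120,.135,.144),"d4 lens":P(120,.095,.164)}.items():
    uv=proj("wrist",p,info)[0];print(n,uv.round(1));cv2.drawMarker(im,tuple(int(x) for x in uv),(0,255,0),0,8,1)
cv2.imwrite("pics/h.png",cv2.resize(im[40:300,230:530],(800,693))[:600])
E
```

```text
gate lens [285.5 211. ]
knobtop [466.2  75.8]
knobtop+12 [473.1  74.9]
d4 lens [438.4 295. ]
```

View pics/h.png

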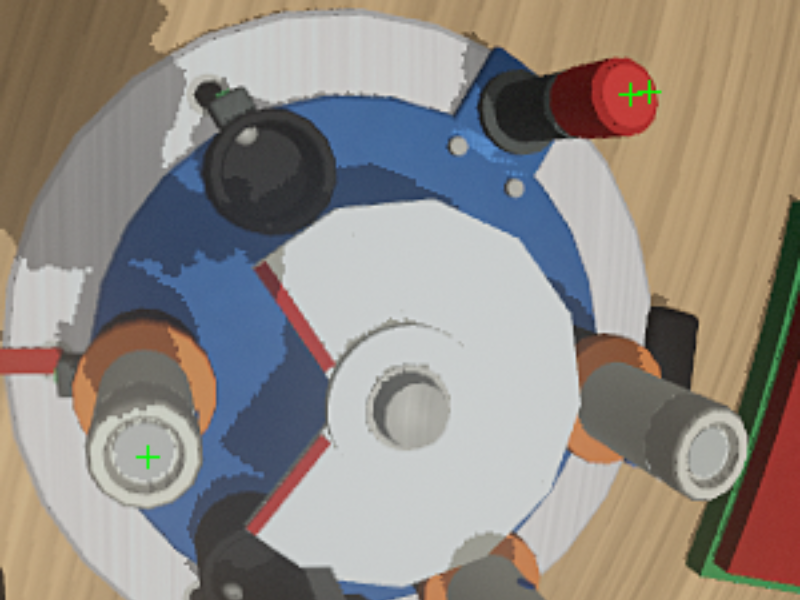

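Knob top lies on the "home" marker and scope 2's lens end is on the gate marker. Gripping scope 2.

Emit:
{"op": "send_rows", "data": {"series": [0,0,3,0,0,0,0.6,0,0,6,0,0,0,0.6,0,0,9,0,0,0,0.6,0,0,11.5,0,0,0,0.6,0,0,13,0,0,0,0.6,0,0,13.6,0,0,0,0.6,0,0,13.6,0,0,0,0.6,0,0,13.6,0,0,0,0.2,0,0,13.6,0,0,0,0.2,0,0,13.6,0,0,0,0.2], "newtons": 60}}

```text
clock: 19.82
tcp_pos: [0.4704, -0.056, 0.1227]
orientation: [0.001, 0.595, 0.804, 0.0]
wrist_force: [0.4, -0.0, -1.4]
finger_gap: 0.0326
```

Emit:
{"op": "send_rows", "data": {"series": [0,0,0,0,0,0,0.2,0,0,0,0,0,0,0.2,0,0,0,0,0,0,0.2], "newtons": 60}}

```text
clock: 20.07
tcp_pos: [0.4703, -0.056, 0.1226]
orientation: [0.001, 0.595, 0.804, 0.001]
wrist_force: [-0.3, -0.4, 5.6]
finger_gap: 0.033
```

Emit:
{"op": "send_rows", "data": {"series": [0,0,-0.5,0,0,0,0.2,0,0,-1,0,0,0,0.2,0,0,-1.5,0,0,0,0.2,0,0,-2.2,0,0,0,0.2,0,0,-3,0,0,0,0.2,0,0,-4,0,0,0,0.2,0,0,-6,0,0,0,0.2,0,0,-9,0,0,0,0.2,0,0,-12,0,0,0,0.2,0,0,-13.5,0,0,0,0.2]}}

```text
clock: 20.9
tcp_pos: [0.4702, -0.0562, 0.2609]
orientation: [0.002, 0.595, 0.804, 0.001]
wrist_force: [0.9, -0.1, -0.6]
finger_gap: 0.0325
```

```bash
python3 - <<'E'
from h import *
im,c,an,cells=caddy();read_camera("wrist");read_camera("wrist");st()
for k in cells: print(k,rel([*(cells[k]+[-.0015,.0007]),.255],17.04))
E
```

```text
caddy [ 0.4479 -0.3423] size [0.146  0.1458] yaw -4.5 {(1, 1): [0.4856, -0.3102], (1, -1): [0.4801, -0.3799], (-1, 1): [0.4158, -0.3047], (-1, -1): [0.4103, -0.3744]}
t 21.05 tcp [ 0.4701 -0.0561  0.2583] yawY 17.0 down [ 0.003 -0.001 -1.   ] F [-0.6 -0.1 -1.9] gap 0.0328 q [-0.29  0.11 -0.15  1.31 -0.    0.99]
(1, 1) (array([-24.64,  -6.08,   0.36]), array([ 0.2,  0.1, -0. ]))
(1, -1) (array([-31.15,  -8.64,   0.36]), array([ 0.2,  0.1, -0. ]))
(-1, 1) (array([-22.07, -12.59,   0.33]), array([ 0.2,  0.1, -0. ]))
(-1, -1) (array([-28.58, -15.16,   0.34]), array([ 0.2,  0.1, -0. ]))
```

The caddy has been knocked about 16 mm towards +y, and its size fit is still good. Using the new cell positions: cell (+,+).

Emit:
{"op": "send_rows", "data": {"series": [-1.5,-0.4,0,0,0,0,0.2,-4.5,-1.1,0,0,0,0,0.2,-8.5,-2.1,0,0,0,0,0.2,-12.5,-3.1,0,0,0,0,0.2,-16.5,-4.1,0,0,0,0,0.2,-20.5,-5.1,0,0,0,0,0.2,-23.5,-5.8,0,0,0,0,0.2,-24.6,-6.1,0,0,0,0,0.2,-24.6,-6.1,0,0,0,0,0.2,-24.6,-6.1,0,0,0,0,0.2]}}

```text
clock: 21.88
tcp_pos: [0.4821, -0.3085, 0.2548]
orientation: [-0.002, 0.595, 0.804, 0.0]
wrist_force: [0.3, 0.4, -0.8]
finger_gap: 0.0327
```

Emit:
{"op": "send_rows", "data": {"series": [0,0,3,0,0,0,0.2,0,0,6,0,0,0,0.2,0,0,8,0,0,0,0.2,0,0,8.5,0,0,0,0.2,0,0,8.5,0,0,0,0.2]}}

```text
clock: 22.3
tcp_pos: [0.4819, -0.3062, 0.1698]
orientation: [-0.002, 0.594, 0.804, 0.0]
wrist_force: [-1.0, 0.1, -1.3]
finger_gap: 0.0326
```

```bash
python3 - <<'E'
from h import *
read_camera("side")
t=read_camera("top");st()
print(rel([.4841,-.3095,.089],17.04))
c0=np.array([.4479,-.3423]);a=np.deg2rad(-4.5);R2=np.array([[np.cos(a),-np.sin(a)],[np.sin(a),np.cos(a)]])
for s in((1,1),(1,-1),(-1,-1),(-1,1)):
    uv=proj("top",[*(c0+R2@(np.array(s)*.0725)),.075])[0];cv2.drawMarker(t,tuple(int(x) for x in uv),(0,0,255),0,6,1)
cv2.imwrite("pics/i.png",cv2.resize(t[180:300,360:520],(640,480),interpolation=cv2.INTER_CUBIC))
E
```

```text
t 22.4 tcp [ 0.4835 -0.3081  0.1727] yawY 17.1 down [ 0.001 -0.    -1.   ] F [ 0.4 -0.  -1.9] gap 0.0331 q [-0.71  0.33 -0.07  1.17  0.    0.57]
(array([-0.15,  0.01,  8.37]), array([0. , 0. , 0.1]))
```

View pics/i.png

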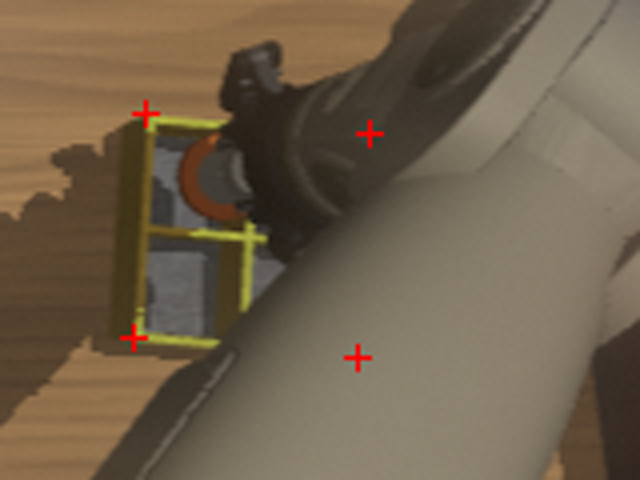

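Emit:
{"op": "send_rows", "data": {"series": [-0.12,0,2,0,0,0,0.2,-0.12,0,4,0,0,0,0.2,-0.12,0,5.5,0,0,0,0.2,-0.12,0,6.5,0,0,0,0.2,-0.12,0,7.5,0,0,0,0.2,-0.12,0,8.3,0,0,0,0.2,-0.12,0,8.5,0,0,0,0.2,-0.12,0,8.5,0,0,0,0.2,-0.12,0,8.5,0,0,0,0.2]}}

```text
clock: 23.15
tcp_pos: [0.4842, -0.3107, 0.0879]
orientation: [0.001, 0.595, 0.804, -0.0]
wrist_force: [-1.1, 0.4, 4.3]
finger_gap: 0.0327
```

```bash
python3 - <<'E'
from h import *
st()
E
```

```text
t 23.15 tcp [ 0.4842 -0.3107  0.0879] yawY 17.0 down [ 0.002 -0.002 -1.   ] F [-1.1  0.4  4.3] gap 0.0327 q [-0.71  0.39 -0.2   0.97 -0.    0.56]
```

Emit:
{"op": "send_rows", "data": {"series": [0,0,0,0,0,0,0.55,0,0,0,0,0,0,0.55,0,0,0,0,0,0,0.55,0,0,0,0,0,0,0.55,0,0,-2,0,0,0,0.55,0,0,-5,0,0,0,0.55,0,0,-9,0,0,0,0.55,0,0,-13,0,0,0,0.55,0,0,-16,0,0,0,0.55,0,0,-17,0,0,0,0.55]}}

```text
clock: 23.98
tcp_pos: [0.4849, -0.3113, 0.2621]
orientation: [0.004, 0.595, 0.804, -0.0]
wrist_force: [0.6, -0.2, 1.5]
finger_gap: 0.0474
```

Emit:
{"op": "send_rows", "data": {"series": [2,1.2,0,0,0,0,0.6,5,3.1,0,0,0,0,0.6,8.4,5.2,0,0,0,0,0.6,11.8,7.2,0,0,0,0,0.6,15.2,9.3,0,0,0,0,0.6,18.6,11.4,0,0,0,0,0.6,22,13.5,0,0,0,0,0.6,25.4,15.5,0,0,0,0,0.6,28.8,17.6,0,0,0,0,0.6,32.2,19.7,0,0,0,0,0.6]}}

```text
clock: 24.82
tcp_pos: [0.5774, 0.0575, 0.2557]
orientation: [-0.0, 0.595, 0.804, -0.0]
wrist_force: [1.5, -0.2, -0.6]
finger_gap: 0.0511
```

Emit:
{"op": "send_rows", "data": {"series": [2.5,1.6,0,0,0,0,0.6,4,2.4,0,0,0,0,0.6,4.3,2.6,0,0,0,0,0.6,4.3,2.6,0,0,0,0,0.6,4.3,2.6,0,0,0,0,0.6,4.3,2.6,0,0,0,0,0.6]}}

```text
clock: 25.32
tcp_pos: [0.5895, 0.1031, 0.2562]
orientation: [-0.0, 0.595, 0.804, -0.0]
wrist_force: [-0.2, -0.5, -0.3]
finger_gap: 0.0513
```

```bash
python3 - <<'E'
from h import *
t=caddy()[0];cv2.imwrite("pics/j.png",cv2.resize(t[130:290,230:500],(780,462),interpolation=cv2.INTER_CUBIC))
st();print(rel([.5907,.1045,.0985],17.04))
E
```

```text
caddy [ 0.4482 -0.3419] size [0.1453 0.1453] yaw -4.4 {(1, 1): [0.4858, -0.3097], (1, -1): [0.4804, -0.3795], (-1, 1): [0.416, -0.3043], (-1, -1): [0.4106, -0.3741]}
t 25.37 tcp [0.5896 0.1029 0.2564] yawY 16.9 down [-0. -0. -1.] F [0.4 0.5 0.4] gap 0.0515 q [ 0.04  0.36  0.17  1.38 -0.    1.31]
(array([ 0.12,  0.16, 15.79]), array([-0. ,  0. , -0.1]))
```

View pics/j.png

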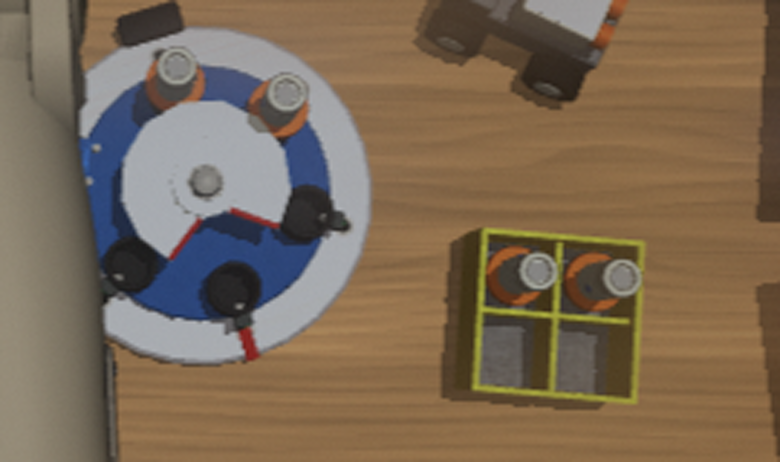

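Scopes 1 and 2 stand in the two upper cells. Now I'll turn the stage from -120° to +60°, which brings dock 5 to the gate.

Emit:
{"op": "send_rows", "data": {"series": [0.12,0.16,3,0,0,0,0.6,0.12,0.16,6.5,0,0,0,0.6,0.12,0.16,10,0,0,0,0.6,0.12,0.16,13,0,0,0,0.6,0.12,0.16,15,0,0,0,0.6,0.12,0.16,15.7,0,0,0,0.6,0.12,0.16,15.7,0,0,0,0.2,0.12,0.16,15.7,0,0,0,0.2,0.12,0.16,15.7,0,0,0,0.2,0.12,0.16,15.7,0,0,0,0.2], "newtons": 40}}

```text
clock: 26.2
tcp_pos: [0.591, 0.1052, 0.1006]
orientation: [0.001, 0.595, 0.804, -0.0]
wrist_force: [-2.3, -3.1, -2.0]
finger_gap: 0.0269
```

Emit:
{"op": "send_rows", "data": {"series": [0,0,0,0,0,0,0.2,0,0,0,0,0,0,0.2,0,0,0,0,0,0,0.2], "newtons": 50}}

```text
clock: 26.45
tcp_pos: [0.5911, 0.1053, 0.1006]
orientation: [0.001, 0.595, 0.804, -0.0]
wrist_force: [-2.9, -3.6, 1.7]
finger_gap: 0.0271
```

Emit:
{"op": "send_rows", "data": {"series": [0,0,-0.6,0,0,0,0.2,0,0,-1.2,0,0,0,0.2,0,0,-1.6,0,0,0,0.2,0,0,-1.6,0,0,0,0.2]}}

```text
clock: 26.78
tcp_pos: [0.591, 0.1054, 0.116]
orientation: [0.0, 0.595, 0.804, -0.0]
wrist_force: [-1.2, -5.4, -9.9]
finger_gap: 0.0271
```

Emit:
{"op": "send_rows", "data": {"series": [0.91,-1.91,0,0,0,0,0.2,1.51,-3.94,0,0,0,0,0.2,1.79,-6.04,0,0,0,0,0.2,1.74,-8.16,0,0,0,0,0.2,1.35,-10.24,0,0,0,0,0.2,0.64,-12.24,0,0,0,0,0.2,-0.37,-14.1,0,0,0,0,0.2,-1.66,-15.78,0,0,0,0,0.2,-3.19,-17.24,0,0,0,0,0.2,-4.94,-18.44,0,0,0,0,0.2]}}

```text
clock: 27.62
tcp_pos: [0.4287, 0.0055, 0.1158]
orientation: [-0.0, 0.594, 0.804, 0.002]
wrist_force: [0.6, 1.4, -9.9]
finger_gap: 0.0267
```

Emit:
{"op": "send_rows", "data": {"series": [-1.91,-0.91,0,0,0,0,0.2,-3.94,-1.51,0,0,0,0,0.2,-6.04,-1.79,0,0,0,0,0.2,-8.16,-1.74,0,0,0,0,0.2,-10.24,-1.35,0,0,0,0,0.2,-12.24,-0.64,0,0,0,0,0.2,-14.1,0.37,0,0,0,0,0.2,-15.78,1.66,0,0,0,0,0.2,-17.24,3.19,0,0,0,0,0.2,-18.44,4.94,0,0,0,0,0.2]}}

```text
clock: 28.45
tcp_pos: [0.5307, -0.1581, 0.1152]
orientation: [-0.0, 0.595, 0.804, -0.0]
wrist_force: [-1.6, -1.5, -10.2]
finger_gap: 0.0269
```

Emit:
{"op": "send_rows", "data": {"series": [0,0,0,0,0,0,0.2,0,0,0,0,0,0,0.2,0,0,0,0,0,0,0.2]}}

```text
clock: 28.7
tcp_pos: [0.5303, -0.1576, 0.1153]
orientation: [0.0, 0.595, 0.804, -0.0]
wrist_force: [-1.3, -6.4, -9.4]
finger_gap: 0.0265
```

```bash
python3 - <<'E'
from h import *
st();c=np.array([.5604,-.0275]);a=np.deg2rad(257.04);p=c+.135*np.array([np.cos(a),np.sin(a)]);print(p,rel([*p,.099],17.04))
E
```

```text
t 28.7 tcp [ 0.5303 -0.1576  0.1153] yawY 17.0 down [-0.    -0.001 -1.   ] F [-1.3 -6.4 -9.4] gap 0.0265 q [-0.43  0.33 -0.22  1.02 -0.    0.84]
[ 0.53012345 -0.15906113] (array([-0.13, -0.06,  1.63]), array([-0.,  0., -0.]))
```

Emit:
{"op": "send_rows", "data": {"series": [-0.06,0,0.6,0,0,0,0.2,-0.06,0,1.1,0,0,0,0.2,-0.06,0,1.55,0,0,0,0.2,-0.06,0,1.55,0,0,0,0.2], "newtons": 30}}

```text
clock: 29.03
tcp_pos: [0.5309, -0.158, 0.1007]
orientation: [0.001, 0.595, 0.804, 0.0]
wrist_force: [-0.5, -4.4, -6.1]
finger_gap: 0.0268
```

Emit:
{"op": "send_rows", "data": {"series": [0,0,0,0,0,0,0.6,0,0,0,0,0,0,0.6,0,0,0,0,0,0,0.6,0,0,0,0,0,0,0.6,0,0,-3,0,0,0,0.6,0,0,-7,0,0,0,0.6,0,0,-11,0,0,0,0.6,0,0,-14.5,0,0,0,0.6,0,0,-15.9,0,0,0,0.6,0,0,-15.9,0,0,0,0.6]}}

```text
clock: 29.87
tcp_pos: [0.5327, -0.1584, 0.2642]
orientation: [0.004, 0.595, 0.804, 0.001]
wrist_force: [0.0, 0.5, -0.2]
finger_gap: 0.0511
```

```bash
python3 - <<'E'
from h import *
im=read_camera("wrist");read_camera("wrist");st();print(rel([.47,-.0554,.257],17.04))
E
```

```text
t 29.97 tcp [ 0.5308 -0.1577  0.2594] yawY 17.0 down [ 0.002 -0.    -1.   ] F [-0.6  0.5 -1.1] gap 0.051 q [-0.43  0.26  0.05  1.35  0.    0.84]
(array([11.56, -2.82,  0.23]), array([ 0.1,  0. , -0. ]))
```

Emit:
{"op": "send_rows", "data": {"series": [1.5,-0.4,0,0,0,0,0.6,4.5,-1.1,0,0,0,0,0.6,7.5,-1.8,0,0,0,0,0.6,10.2,-2.5,0,0,0,0,0.6,11.55,-2.8,0,0,0,0,0.6,11.55,-2.8,0,0,0,0,0.6,11.55,-2.8,0,0,0,0,0.6,11.55,-2.8,0,0,0,0,0.6]}}

```text
clock: 30.63
tcp_pos: [0.4704, -0.0561, 0.2584]
orientation: [-0.0, 0.595, 0.804, -0.0]
wrist_force: [0.6, 0.6, 0.4]
finger_gap: 0.0512
```

```bash
python3 - <<'E'
from h import *
im=read_camera("wrist");info=camera_info("wrist");s=read_camera("side");st();print(rel([.47,-.0554,.121],17.04))
c=np.array([.5604,-.0275])
def P(ang,r,z):
    b=np.deg2rad(197.04+ang);return [*(c+r*np.array([np.cos(b),np.sin(b)])),z]
uv=proj("wrist",P(0,.095,.164),info)[0];cv2.drawMarker(im,tuple(int(x) for x in uv),(0,255,0),0,8,1)
for z,col in((.132,(0,255,0)),(.144,(255,255,0))):
    h=hull_cyl("side",P(60,.135,z)[:2],.014,z-.038,z);cv2.polylines(s,[h.astype(int)],True,col,1)
s=cv2.resize(s[170:310,200:360],(480,420),interpolation=cv2.INTER_CUBIC)
cv2.imwrite("pics/k.png",cv2.resize(np.hstack([im[:,200:520],s]),(800,420)))
E
```

```text
t 30.73 tcp [ 0.4705 -0.0564  0.2585] yawY 17.0 down [-0. -0. -1.] F [-0.2  0.2  0.5] gap 0.051 q [-0.29  0.11 -0.14  1.32 -0.    0.99]
(array([ 0.11, -0.02, 13.75]), array([-0. , -0. , -0.1]))
```

View pics/k.png

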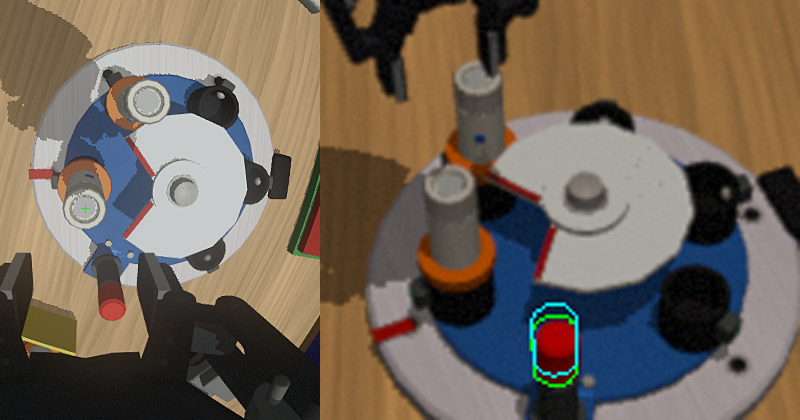

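Knob matches the home outline (green, not the raised one), and scope 5 is on the gate marker. Gripping it.

Emit:
{"op": "send_rows", "data": {"series": [0.05,0,3,0,0,0,0.6,0.05,0,6,0,0,0,0.6,0.05,0,9,0,0,0,0.6,0.05,0,11.5,0,0,0,0.6,0.05,0,13,0,0,0,0.6,0.05,0,13.7,0,0,0,0.6,0.05,0,13.7,0,0,0,0.6,0.05,0,13.7,0,0,0,0.2,0.05,0,13.7,0,0,0,0.2,0.05,0,13.7,0,0,0,0.2], "newtons": 60}}

```text
clock: 31.57
tcp_pos: [0.4708, -0.0555, 0.1232]
orientation: [0.001, 0.595, 0.804, 0.0]
wrist_force: [0.8, 0.1, -0.8]
finger_gap: 0.0329
```

Emit:
{"op": "send_rows", "data": {"series": [0,0,0,0,0,0,0.2,0,0,0,0,0,0,0.2,0,0,0,0,0,0,0.2], "newtons": 60}}

```text
clock: 31.82
tcp_pos: [0.4705, -0.0553, 0.123]
orientation: [0.001, 0.595, 0.804, 0.0]
wrist_force: [-0.2, -0.7, 2.6]
finger_gap: 0.033
```

Emit:
{"op": "send_rows", "data": {"series": [0,0,-0.5,0,0,0,0.2,0,0,-1,0,0,0,0.2,0,0,-1.5,0,0,0,0.2,0,0,-2.2,0,0,0,0.2,0,0,-3,0,0,0,0.2,0,0,-4,0,0,0,0.2,0,0,-6,0,0,0,0.2,0,0,-9,0,0,0,0.2,0,0,-12,0,0,0,0.2,0,0,-13.5,0,0,0,0.2]}}

```text
clock: 32.65
tcp_pos: [0.4704, -0.0554, 0.2614]
orientation: [0.002, 0.595, 0.804, 0.001]
wrist_force: [-0.3, -0.1, -1.6]
finger_gap: 0.0328
```

```bash
python3 - <<'E'
from h import *
im,c,an,cells=caddy();read_camera("wrist");read_camera("wrist");st()
for k in cells: print(k,rel([*(cells[k]+[-.0015,.0007]),.255],17.04))
E
```

```text
caddy [ 0.448  -0.3423] size [0.146  0.1457] yaw -4.5 {(1, 1): [0.4856, -0.3102], (1, -1): [0.4801, -0.3799], (-1, 1): [0.4159, -0.3047], (-1, -1): [0.4104, -0.3745]}
t 32.8 tcp [ 0.4704 -0.0554  0.2587] yawY 17.0 down [ 0.003 -0.001 -1.   ] F [-0.3  0.4 -1.4] gap 0.0327 q [-0.29  0.11 -0.15  1.31 -0.    0.99]
(1, 1) (array([-24.7 ,  -6.12,   0.41]), array([ 0.2,  0.1, -0. ]))
(1, -1) (array([-31.21,  -8.69,   0.41]), array([ 0.2,  0.1, -0. ]))
(-1, 1) (array([-22.13, -12.63,   0.38]), array([ 0.2,  0.1, -0. ]))
(-1, -1) (array([-28.64, -15.2 ,   0.39]), array([ 0.2,  0.1, -0. ]))
```

Emit:
{"op": "send_rows", "data": {"series": [-1.5,-0.8,0,0,0,0,0.2,-4.8,-2.5,0,0,0,0,0.2,-8.3,-4.4,0,0,0,0,0.2,-11.8,-6.3,0,0,0,0,0.2,-15.3,-8.1,0,0,0,0,0.2,-18.8,-10,0,0,0,0,0.2,-22.3,-11.8,0,0,0,0,0.2,-25.8,-13.7,0,0,0,0,0.2,-28,-14.9,0,0,0,0,0.2,-28.6,-15.2,0,0,0,0,0.2]}}

```text
clock: 33.63
tcp_pos: [0.4062, -0.3765, 0.2545]
orientation: [-0.001, 0.597, 0.803, -0.0]
wrist_force: [0.1, -0.8, -0.6]
finger_gap: 0.033
```

Emit:
{"op": "send_rows", "data": {"series": [0,0,0,0,0,0,0.2,0,0,0,0,0,0,0.2,0,0,3,0,0,0,0.2,0,0,6,0,0,0,0.2,0,0,8,0,0,0,0.2,0,0,8.5,0,0,0,0.2,0,0,8.5,0,0,0,0.2,0,0,8.5,0,0,0,0.2]}}

```text
clock: 34.3
tcp_pos: [0.4086, -0.3721, 0.1728]
orientation: [0.0, 0.594, 0.804, 0.0]
wrist_force: [1.1, -0.6, -1.0]
finger_gap: 0.0328
```

```bash
python3 - <<'E'
from h import *
read_camera("side");st()
print(rel([.4089,-.3738,.089],17.04))
E
```

```text
t 34.35 tcp [ 0.409  -0.3729  0.1735] yawY 17.1 down [ 0.001 -0.001 -1.   ] F [-0.   0.5 -0.8] gap 0.0329 q [-0.88  0.29 -0.12  1.15  0.    0.39]
(array([-0.07, -0.04,  8.45]), array([0.1, 0.1, 0. ]))
```

Emit:
{"op": "send_rows", "data": {"series": [-0.07,0,2,0,0,0,0.2,-0.07,0,4,0,0,0,0.2,-0.07,0,5.5,0,0,0,0.2,-0.07,0,6.5,0,0,0,0.2,-0.07,0,7.5,0,0,0,0.2,-0.07,0,8.3,0,0,0,0.2,-0.07,0,8.5,0,0,0,0.2,-0.07,0,8.5,0,0,0,0.2,-0.07,0,8.5,0,0,0,0.2]}}

```text
clock: 35.1
tcp_pos: [0.4083, -0.3748, 0.0886]
orientation: [0.001, 0.595, 0.804, -0.001]
wrist_force: [-3.7, 0.7, 4.7]
finger_gap: 0.0327
```

```bash
python3 - <<'E'
from h import *
st();c=np.array([.5604,-.0275]);a=np.deg2rad(257.04);p=c+.135*np.array([np.cos(a),np.sin(a)]);print(p,rel([*p,.257],17.04))
E
```

```text
t 35.1 tcp [ 0.4083 -0.3748  0.0886] yawY 17.0 down [-0.    -0.003 -1.   ] F [-3.7  0.7  4.7] gap 0.0327 q [-0.89  0.36 -0.26  0.96 -0.    0.39]
[ 0.53012345 -0.15906113] (array([ 17.02,  17.94, -16.9 ]), array([-0. ,  0.2, -0. ]))
```

Emit:
{"op": "send_rows", "data": {"series": [0,0,0,0,0,0,0.55,0,0,0,0,0,0,0.55,0,0,0,0,0,0,0.55,0,0,0,0,0,0,0.55,0,0,-2,0,0,0,0.55,0,0,-5,0,0,0,0.55,0,0,-9,0,0,0,0.55,0,0,-13,0,0,0,0.55,0,0,-16,0,0,0,0.55,0,0,-17,0,0,0,0.55]}}

```text
clock: 35.93
tcp_pos: [0.4098, -0.3753, 0.2626]
orientation: [0.004, 0.595, 0.804, -0.001]
wrist_force: [0.7, -1.0, 0.4]
finger_gap: 0.047
```

Emit:
{"op": "send_rows", "data": {"series": [1.4,1.5,0,0,0,0,0.6,4,4.2,0,0,0,0,0.6,6.8,7.1,0,0,0,0,0.6,9.6,10,0,0,0,0,0.6,12.4,13,0,0,0,0,0.6,15,15.9,0,0,0,0,0.6,16.7,17.6,0,0,0,0,0.6,17,17.9,0,0,0,0,0.6,17,17.9,0,0,0,0,0.6,17,17.9,0,0,0,0,0.6]}}

```text
clock: 36.77
tcp_pos: [0.5294, -0.1589, 0.2564]
orientation: [-0.0, 0.594, 0.804, -0.0]
wrist_force: [0.3, -0.2, 0.0]
finger_gap: 0.0517
```

```bash
python3 - <<'E'
from h import *
read_camera("wrist");read_camera("side")
st();print(rel([.5305,-.1588,.099],17.04))
print([(round(d["p"],2),d["box"]) for d in silhouettes("side","scope1")])
E
```

```text
t 36.87 tcp [ 0.5292 -0.1598  0.2567] yawY 16.9 down [-0.001  0.    -1.   ] F [-0.5 -0.2 -0.1] gap 0.0511 q [-0.44  0.26  0.04  1.35 -0.    0.84]
(array([ 0.06,  0.17, 15.77]), array([-0. , -0. , -0.1]))
[(0.94, [243.2, 392.6, 31.0, 27.4]), (0.9, [202.9, 388.2, 30.4, 31.8]), (0.65, [244.6, 348.5, 29.7, 42.8]), (0.63, [240.7, 191.8, 16.0, 30.1])]
```

Emit:
{"op": "send_rows", "data": {"series": [0.06,0.17,3,0,0,0,0.6,0.06,0.17,6.5,0,0,0,0.6,0.06,0.17,10,0,0,0,0.6,0.06,0.17,13,0,0,0,0.6,0.06,0.17,15,0,0,0,0.6,0.06,0.17,15.7,0,0,0,0.6,0.06,0.17,15.7,0,0,0,0.2,0.06,0.17,15.7,0,0,0,0.2,0.06,0.17,15.7,0,0,0,0.2,0.06,0.17,15.7,0,0,0,0.2], "newtons": 40}}

```text
clock: 37.75
tcp_pos: [0.5312, -0.1585, 0.101]
orientation: [0.001, 0.595, 0.804, -0.0]
wrist_force: [-1.7, -1.4, -2.7]
finger_gap: 0.027
```

Emit:
{"op": "send_rows", "data": {"series": [0,0,0,0,0,0,0.2,0,0,0,0,0,0,0.2,0,0,0,0,0,0,0.2], "newtons": 50}}

```text
clock: 38.0
tcp_pos: [0.5313, -0.1584, 0.1009]
orientation: [0.001, 0.595, 0.804, -0.0]
wrist_force: [-4.1, -4.1, 0.9]
finger_gap: 0.0271
```

Emit:
{"op": "send_rows", "data": {"series": [0,0,-0.6,0,0,0,0.2,0,0,-1.2,0,0,0,0.2,0,0,-1.6,0,0,0,0.2,0,0,-1.6,0,0,0,0.2]}}

```text
clock: 38.33
tcp_pos: [0.5313, -0.1582, 0.1163]
orientation: [0.0, 0.595, 0.804, -0.0]
wrist_force: [-2.0, -5.2, -9.8]
finger_gap: 0.0267
```

Emit:
{"op": "send_rows", "data": {"series": [-0.64,1.26,0,0,0,0,0.2,-1.15,2.58,0,0,0,0,0.2,-1.51,3.94,0,0,0,0,0.2,-1.74,5.34,0,0,0,0,0.2,-1.81,6.75,0,0,0,0,0.2,-1.74,8.16,0,0,0,0,0.2,-1.51,9.56,0,0,0,0,0.2,-1.15,10.92,0,0,0,0,0.2,-0.64,12.24,0,0,0,0,0.2,0,13.5,0,0,0,0,0.2]}}

```text
clock: 39.17
tcp_pos: [0.6604, -0.1171, 0.1144]
orientation: [-0.001, 0.595, 0.804, 0.0]
wrist_force: [-1.5, -1.0, -9.0]
finger_gap: 0.0265
```

Emit:
{"op": "send_rows", "data": {"series": [0,0,0,0,0,0,0.2,0,0,0,0,0,0,0.2,0,0,0,0,0,0,0.2]}}

```text
clock: 39.42
tcp_pos: [0.6599, -0.1176, 0.115]
orientation: [-0.001, 0.594, 0.804, 0.0]
wrist_force: [-0.3, -0.2, -8.5]
finger_gap: 0.0262
```

```bash
python3 - <<'E'
from h import *
st();c=np.array([.5604,-.0275]);a=np.deg2rad(317.04);p=c+.135*np.array([np.cos(a),np.sin(a)]);print(p,rel([*p,.0995],17.04))
E
```

```text
t 39.42 tcp [ 0.6599 -0.1176  0.115 ] yawY 17.1 down [-0.001  0.001 -1.   ] F [-0.3 -0.2 -8.5] gap 0.0262 q [-0.3   0.55  0.12  1.14  0.    0.98]
[ 0.659197   -0.11950083] (array([-0.17, -0.12,  1.55]), array([-0.1, -0.1,  0. ]))
```

Emit:
{"op": "send_rows", "data": {"series": [-0.06,0,0.6,0,0,0,0.2,-0.06,0,1.1,0,0,0,0.2,-0.06,0,1.55,0,0,0,0.2,-0.06,0,1.55,0,0,0,0.2], "newtons": 30}}

```text
clock: 39.75
tcp_pos: [0.6597, -0.1183, 0.101]
orientation: [-0.001, 0.595, 0.804, 0.0]
wrist_force: [-2.6, 3.1, -2.1]
finger_gap: 0.0268
```

Emit:
{"op": "send_rows", "data": {"series": [0,0,0,0,0,0,0.6,0,0,0,0,0,0,0.6,0,0,0,0,0,0,0.6,0,0,0,0,0,0,0.6,0,0,-3,0,0,0,0.6,0,0,-7,0,0,0,0.6,0,0,-11,0,0,0,0.6,0,0,-14.5,0,0,0,0.6,0,0,-15.9,0,0,0,0.6,0,0,-15.9,0,0,0,0.6]}}

```text
clock: 40.58
tcp_pos: [0.6628, -0.1196, 0.2658]
orientation: [0.005, 0.595, 0.804, 0.002]
wrist_force: [-0.1, 0.3, 0.7]
finger_gap: 0.0515
```

```bash
python3 - <<'E'
from h import *
im=read_camera("wrist");read_camera("wrist");st();print(rel([.4704,-.0554,.257],17.04))
E
```

```text
t 40.68 tcp [ 0.6611 -0.1191  0.2603] yawY 17.0 down [ 0.002 -0.001 -1.   ] F [-0.6 -0.6 -0.4] gap 0.0513 q [-0.3   0.51  0.41  1.47 -0.    0.98]
(array([ 11.67, -16.37,   0.28]), array([ 0.1,  0.1, -0. ]))
```

Emit:
{"op": "send_rows", "data": {"series": [1,-1.4,0,0,0,0,0.6,3.2,-4.4,0,0,0,0,0.6,5.4,-7.5,0,0,0,0,0.6,7.6,-10.6,0,0,0,0,0.6,9.8,-13.6,0,0,0,0,0.6,11.2,-15.7,0,0,0,0,0.6,11.65,-16.35,0,0,0,0,0.6,11.65,-16.35,0,0,0,0,0.6,11.65,-16.35,0,0,0,0,0.6]}}

```text
clock: 41.43
tcp_pos: [0.4703, -0.0554, 0.2588]
orientation: [0.0, 0.595, 0.804, 0.0]
wrist_force: [0.3, 0.1, -0.3]
finger_gap: 0.0515
```

```bash
python3 - <<'E'
from h import *
im=read_camera("wrist");info=camera_info("wrist");s=read_camera("side");st();print(rel([.4704,-.0554,.1225],17.04))
c=np.array([.5604,-.0275])
def P(ang,r,z):
    b=np.deg2rad(197.04+ang);return [*(c+r*np.array([np.cos(b),np.sin(b)])),z]
uv=proj("wrist",P(0,.095,.164),info)[0];cv2.drawMarker(im,tuple(int(x) for x in uv),(0,255,0),0,8,1)
for z,col in((.132,(0,255,0)),(.144,(255,255,0))):
    h=hull_cyl("side",P(120,.135,z)[:2],.014,z-.038,z);cv2.polylines(s,[h.astype(int)],True,col,1)
s=cv2.resize(s[170:310,200:360],(480,420),interpolation=cv2.INTER_CUBIC)
cv2.imwrite("pics/l.png",cv2.resize(np.hstack([im[:,200:520],s]),(800,420)))
E
```

```text
t 41.53 tcp [ 0.4712 -0.0557  0.2589] yawY 17.0 down [ 0.  0. -1.] F [ 0.1 -0.5  0.5] gap 0.051 q [-0.29  0.11 -0.14  1.32  0.    0.99]
(array([ 0.06, -0.07, 13.64]), array([ 0.,  0., -0.]))
```

View pics/l.png

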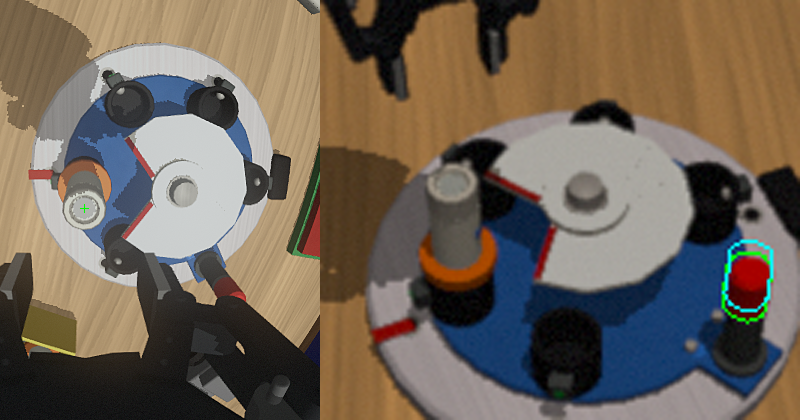

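Scope 4 is on the gate marker and the knob sits on the home outline, top at about (748,258). Gripping it.

Emit:
{"op": "send_rows", "data": {"series": [0.05,-0.05,3,0,0,0,0.6,0.05,-0.05,6,0,0,0,0.6,0.05,-0.05,9,0,0,0,0.6,0.05,-0.05,11.5,0,0,0,0.6,0.05,-0.05,13,0,0,0,0.6,0.05,-0.05,13.7,0,0,0,0.6,0.05,-0.05,13.7,0,0,0,0.6,0.05,-0.05,13.7,0,0,0,0.2,0.05,-0.05,13.7,0,0,0,0.2,0.05,-0.05,13.7,0,0,0,0.2], "newtons": 60}}

```text
clock: 42.37
tcp_pos: [0.4705, -0.0552, 0.1236]
orientation: [0.001, 0.595, 0.804, 0.0]
wrist_force: [-0.6, 0.4, -1.4]
finger_gap: 0.0332
```

Emit:
{"op": "send_rows", "data": {"series": [0,0,0,0,0,0,0.2,0,0,0,0,0,0,0.2,0,0,0,0,0,0,0.2], "newtons": 60}}

```text
clock: 42.62
tcp_pos: [0.47, -0.055, 0.1233]
orientation: [0.001, 0.595, 0.804, 0.0]
wrist_force: [0.4, -0.5, 2.4]
finger_gap: 0.0325
```

Emit:
{"op": "send_rows", "data": {"series": [0,0,-0.5,0,0,0,0.2,0,0,-1,0,0,0,0.2,0,0,-1.5,0,0,0,0.2,0,0,-2.2,0,0,0,0.2,0,0,-3,0,0,0,0.2,0,0,-4,0,0,0,0.2,0,0,-6,0,0,0,0.2,0,0,-9,0,0,0,0.2,0,0,-12,0,0,0,0.2,0,0,-13.5,0,0,0,0.2]}}

```text
clock: 43.45
tcp_pos: [0.4703, -0.0552, 0.262]
orientation: [0.002, 0.595, 0.804, 0.001]
wrist_force: [0.1, -0.5, -1.3]
finger_gap: 0.0326
```

```bash
python3 - <<'E'
from h import *
im,c,an,cells=caddy();read_camera("wrist");read_camera("wrist");st()
print(rel([*(cells[(-1,1)]+[-.0015,.0007]),.255],17.04))
E
```

```text
caddy [ 0.4481 -0.3419] size [0.1454 0.1456] yaw -4.4 {(1, 1): [0.4857, -0.3097], (1, -1): [0.4803, -0.3795], (-1, 1): [0.4159, -0.3043], (-1, -1): [0.4105, -0.3741]}
t 43.6 tcp [ 0.4702 -0.0552  0.2593] yawY 17.0 down [ 0.003 -0.001 -1.   ] F [-0.2 -0.4 -2.6] gap 0.0329 q [-0.29  0.11 -0.15  1.31 -0.    0.99]
(array([-22.12, -12.61,   0.44]), array([ 0.2,  0.1, -0. ]))
```

Emit:
{"op": "send_rows", "data": {"series": [-1.5,-0.9,0,0,0,0,0.2,-4.5,-2.6,0,0,0,0,0.2,-8,-4.6,0,0,0,0,0.2,-11.5,-6.6,0,0,0,0,0.2,-15,-8.6,0,0,0,0,0.2,-18.5,-10.5,0,0,0,0,0.2,-21.3,-12.1,0,0,0,0,0.2,-22.1,-12.6,0,0,0,0,0.2,-22.1,-12.6,0,0,0,0,0.2,-22.1,-12.6,0,0,0,0,0.2]}}

```text
clock: 44.43
tcp_pos: [0.4127, -0.3026, 0.256]
orientation: [-0.002, 0.595, 0.803, 0.001]
wrist_force: [-0.1, -0.3, -2.0]
finger_gap: 0.0329
```

Emit:
{"op": "send_rows", "data": {"series": [0,0,3,0,0,0,0.2,0,0,6,0,0,0,0.2,0,0,8,0,0,0,0.2,0,0,8.5,0,0,0,0.2,0,0,8.5,0,0,0,0.2,0,0,8.5,0,0,0,0.2]}}

```text
clock: 44.93
tcp_pos: [0.414, -0.3022, 0.1732]
orientation: [0.0, 0.594, 0.804, 0.0]
wrist_force: [0.4, -0.3, -1.1]
finger_gap: 0.0327
```

```bash
python3 - <<'E'
from h import *
read_camera("side");st()
print(rel([.4144,-.3036,.089],17.04))
E
```

```text
t 44.98 tcp [ 0.4144 -0.3029  0.1739] yawY 17.1 down [ 0.001 -0.001 -1.   ] F [ 0.2 -0.3 -0.6] gap 0.0326 q [-0.79  0.22 -0.22  1.13  0.    0.48]
(array([-0.06, -0.03,  8.49]), array([0.1, 0.1, 0. ]))
```

Emit:
{"op": "send_rows", "data": {"series": [-0.06,-0.03,2,0,0,0,0.2,-0.06,-0.03,4,0,0,0,0.2,-0.06,-0.03,5.5,0,0,0,0.2,-0.06,-0.03,6.5,0,0,0,0.2,-0.06,-0.03,7.5,0,0,0,0.2,-0.06,-0.03,8.3,0,0,0,0.2,-0.06,-0.03,8.5,0,0,0,0.2,-0.06,-0.03,8.5,0,0,0,0.2,-0.06,-0.03,8.5,0,0,0,0.2]}}

```text
clock: 45.73
tcp_pos: [0.4142, -0.3044, 0.0886]
orientation: [0.001, 0.595, 0.804, -0.0]
wrist_force: [-1.0, 0.4, 3.5]
finger_gap: 0.0328
```

```bash
python3 - <<'E'
from h import *
st();c=np.array([.5604,-.0275]);a=np.deg2rad(317.04);p=c+.135*np.array([np.cos(a),np.sin(a)]);print(p,rel([*p,.257],17.04))
E
```

```text
t 45.73 tcp [ 0.4142 -0.3044  0.0886] yawY 17.0 down [ 0.002 -0.002 -1.   ] F [-1.   0.4  3.5] gap 0.0328 q [-0.79  0.29 -0.36  0.92  0.    0.48]
[ 0.659197   -0.11950083] (array([ 10.48,  28.86, -16.83]), array([ 0.1,  0.1, -0. ]))
```

Emit:
{"op": "send_rows", "data": {"series": [0,0,0,0,0,0,0.55,0,0,0,0,0,0,0.55,0,0,0,0,0,0,0.55,0,0,0,0,0,0,0.55,0,0,-2,0,0,0,0.55,0,0,-5,0,0,0,0.55,0,0,-9,0,0,0,0.55,0,0,-13,0,0,0,0.55,0,0,-16,0,0,0,0.55,0,0,-17,0,0,0,0.55]}}

```text
clock: 46.57
tcp_pos: [0.4149, -0.3052, 0.2628]
orientation: [0.004, 0.595, 0.804, -0.001]
wrist_force: [1.1, -0.2, 0.3]
finger_gap: 0.047
```

Emit:
{"op": "send_rows", "data": {"series": [0.5,1.5,0,0,0,0,0.6,1.6,4.5,0,0,0,0,0.6,2.9,8,0,0,0,0,0.6,4.2,11.6,0,0,0,0,0.6,5.5,15.2,0,0,0,0,0.6,6.8,18.8,0,0,0,0,0.6,8.1,22.4,0,0,0,0,0.6,9.3,25.8,0,0,0,0,0.6,10.2,28.2,0,0,0,0,0.6,10.4,28.8,0,0,0,0,0.6]}}

```text
clock: 47.4
tcp_pos: [0.6608, -0.1167, 0.2553]
orientation: [-0.001, 0.593, 0.805, 0.0]
wrist_force: [-0.7, 0.5, -0.4]
finger_gap: 0.0509
```

Emit:
{"op": "send_rows", "data": {"series": [0,0,0,0,0,0,0.6,0,0,0,0,0,0,0.6,0,0,0,0,0,0,0.6]}}

```text
clock: 47.65
tcp_pos: [0.6574, -0.1209, 0.2572]
orientation: [-0.0, 0.595, 0.804, -0.0]
wrist_force: [0.1, -0.3, -0.3]
finger_gap: 0.0512
```

```bash
python3 - <<'E'
from h import *
read_camera("side")
st();print(rel([.6592,-.119,.099],17.04))
print([(round(d["p"],2),d["box"]) for d in silhouettes("side","scope1")])
E
```

```text
t 47.7 tcp [ 0.6574 -0.1211  0.2576] yawY 16.9 down [-0. -0. -1.] F [-1. -1.  0.] gap 0.051 q [-0.3   0.5   0.4   1.46 -0.    0.97]
(array([ 0.15,  0.24, 15.86]), array([-0. , -0. , -0.1]))
[(0.97, [242.9, 350.7, 33.1, 42.1]), (0.87, [203.5, 387.1, 31.4, 32.3]), (0.77, [244.5, 391.9, 29.0, 28.1]), (0.64, [203.7, 349.0, 32.8, 44.9])]
```

All four are in the caddy. Turning the carousel back to closed (+120° → 0).

Emit:
{"op": "send_rows", "data": {"series": [0.15,0.22,3,0,0,0,0.6,0.15,0.22,6.5,0,0,0,0.6,0.15,0.22,10,0,0,0,0.6,0.15,0.22,13,0,0,0,0.6,0.15,0.22,15,0,0,0,0.6,0.15,0.22,15.8,0,0,0,0.6,0.15,0.22,15.8,0,0,0,0.2,0.15,0.22,15.8,0,0,0,0.2,0.15,0.22,15.8,0,0,0,0.2,0.15,0.22,15.8,0,0,0,0.2], "newtons": 40}}

```text
clock: 48.58
tcp_pos: [0.6601, -0.1185, 0.1008]
orientation: [0.001, 0.595, 0.804, -0.0]
wrist_force: [-2.4, -0.7, -1.2]
finger_gap: 0.027
```

Emit:
{"op": "send_rows", "data": {"series": [0,0,0,0,0,0,0.2,0,0,0,0,0,0,0.2,0,0,0,0,0,0,0.2], "newtons": 50}}

```text
clock: 48.83
tcp_pos: [0.6603, -0.1184, 0.1008]
orientation: [0.001, 0.595, 0.804, -0.0]
wrist_force: [-3.6, -2.0, 2.6]
finger_gap: 0.0266
```

Emit:
{"op": "send_rows", "data": {"series": [0,0,-0.6,0,0,0,0.2,0,0,-1.2,0,0,0,0.2,0,0,-1.6,0,0,0,0.2,0,0,-1.6,0,0,0,0.2]}}

```text
clock: 49.17
tcp_pos: [0.6606, -0.1176, 0.1159]
orientation: [0.0, 0.595, 0.804, 0.001]
wrist_force: [2.5, -1.5, -9.7]
finger_gap: 0.0267
```

Emit:
{"op": "send_rows", "data": {"series": [-0.64,-1.26,0,0,0,0,0.2,-1.15,-2.58,0,0,0,0,0.2,-1.51,-3.94,0,0,0,0,0.2,-1.74,-5.34,0,0,0,0,0.2,-1.81,-6.75,0,0,0,0,0.2,-1.74,-8.16,0,0,0,0,0.2,-1.51,-9.56,0,0,0,0,0.2,-1.15,-10.92,0,0,0,0,0.2,-0.64,-12.24,0,0,0,0,0.2,0,-13.5,0,0,0,0,0.2]}}

```text
clock: 50.0
tcp_pos: [0.5306, -0.1588, 0.1153]
orientation: [0.001, 0.595, 0.804, -0.001]
wrist_force: [-0.4, -5.1, -10.3]
finger_gap: 0.0269
```

Emit:
{"op": "send_rows", "data": {"series": [0.77,-1.18,0,0,0,0,0.2,1.66,-2.28,0,0,0,0,0.2,2.66,-3.28,0,0,0,0,0.2,3.75,-4.17,0,0,0,0,0.2,4.94,-4.94,0,0,0,0,0.2,6.2,-5.58,0,0,0,0,0.2,7.52,-6.09,0,0,0,0,0.2,8.88,-6.45,0,0,0,0,0.2,10.28,-6.68,0,0,0,0,0.2,11.69,-6.75,0,0,0,0,0.2]}}

```text
clock: 50.83
tcp_pos: [0.4305, -0.0642, 0.1151]
orientation: [-0.001, 0.595, 0.804, -0.0]
wrist_force: [-2.2, -1.6, -9.7]
finger_gap: 0.0264
```

Emit:
{"op": "send_rows", "data": {"series": [0,0,0,0,0,0,0.2,0,0,0,0,0,0,0.2,0,0,0,0,0,0,0.2]}}

```text
clock: 51.08
tcp_pos: [0.4308, -0.0646, 0.115]
orientation: [-0.001, 0.594, 0.804, -0.001]
wrist_force: [-5.9, -1.2, -9.8]
finger_gap: 0.0267
```

```bash
python3 - <<'E'
from h import *
st();print(rel([.4313,-.0673,.0995],17.04))
E
```

```text
t 51.08 tcp [ 0.4308 -0.0646  0.115 ] yawY 17.1 down [-0.003  0.    -1.   ] F [-5.9 -1.2 -9.8] gap 0.0267 q [-0.33  0.12 -0.5   0.96 -0.    0.94]
(array([-0.27, -0.03,  1.55]), array([-0.1, -0.1,  0. ]))
```

Emit:
{"op": "send_rows", "data": {"series": [-0.2,0,0,0,0,0,0.2,-0.2,0,0,0,0,0,0.2,-0.2,0,0.6,0,0,0,0.2,-0.2,0,1.1,0,0,0,0.2,-0.2,0,1.55,0,0,0,0.2,-0.2,0,1.55,0,0,0,0.2], "newtons": 30}}

```text
clock: 51.58
tcp_pos: [0.4321, -0.0681, 0.1007]
orientation: [-0.0, 0.595, 0.804, -0.001]
wrist_force: [-7.9, -2.5, 0.7]
finger_gap: 0.0269
```

Emit:
{"op": "send_rows", "data": {"series": [0,0,0,0,0,0,0.6,0,0,0,0,0,0,0.6,0,0,0,0,0,0,0.6,0,0,0,0,0,0,0.6,0,0,-3,0,0,0,0.6,0,0,-7,0,0,0,0.6,0,0,-11,0,0,0,0.6,0,0,-14.5,0,0,0,0.6,0,0,-17,0,0,0,0.6,0,0,-17,0,0,0,0.6]}}

```text
clock: 52.42
tcp_pos: [0.4362, -0.0682, 0.2762]
orientation: [0.005, 0.595, 0.804, 0.002]
wrist_force: [0.9, -0.3, -0.1]
finger_gap: 0.0513
```

Emit:
{"op": "send_rows", "data": {"series": [1,-0.5,0,0,0,0,0.6,4,-2,0,0,0,0,0.6,7,-3,0,0,0,0,0.6,10,-3,0,0,0,0,0.6,13,-3,0,0,0,0,0.6,16,-3,0,0,0,0,0.6,18,-3,0,0,0,0,0.6,18,-3,0,0,0,0,0.6]}}

```text
clock: 53.08
tcp_pos: [0.3487, 0.0989, 0.2687]
orientation: [-0.001, 0.593, 0.805, -0.0]
wrist_force: [-0.2, -0.6, -0.2]
finger_gap: 0.0515
```

```bash
python3 - <<'E'
from h import *
st();im=caddy()[0];s=read_camera("side");t=im
c=np.array([.5604,-.0275])
def P(ang,r,z):
    b=np.deg2rad(197.04+ang);return [*(c+r*np.array([np.cos(b),np.sin(b)])),z]
for z,col in((.132,(0,255,0)),(.144,(255,255,0))):
    h=hull_cyl("side",P(0,.135,z)[:2],.014,z-.038,z);cv2.polylines(s,[h.astype(int)],True,col,1)
A=cv2.resize(s[200:420,180:360],(400,489),interpolation=cv2.INTER_CUBIC);B=cv2.resize(t[125:290,235:500],(400,249))
out=np.zeros((489,800,3),np.uint8);out[:,:400]=A;out[:249,400:]=B
D=cv2.resize(read_camera("side")[225:290,205:265],(222,240),interpolation=cv2.INTER_CUBIC);out[249:,400:622]=D
cv2.imwrite("pics/z.png",out)
E
```

```text
t 53.08 tcp [0.3487 0.0989 0.2687] yawY 17.3 down [-0.003  0.001 -1.   ] F [-0.2 -0.6 -0.2] gap 0.0515 q [ 0.05 -0.11 -0.34  1.34  0.    1.32]
caddy [ 0.4481 -0.3421] size [0.1455 0.1453] yaw -4.5 {(1, 1): [0.4858, -0.3099], (1, -1): [0.4803, -0.3797], (-1, 1): [0.416, -0.3044], (-1, -1): [0.4105, -0.3742]}
```

View pics/z.png

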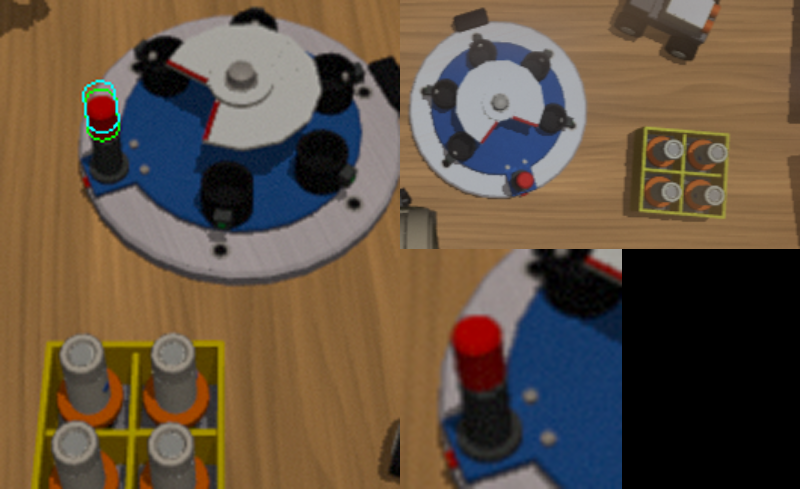

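Four scopes stand upright in the caddy, the docks are empty and the knob is at the red dash. Last check before handing in: compare the knob's pixels with the starting picture, when it was locked.

```bash
python3 - <<'E'
from h import *
def red(im):
    h=cv2.cvtColor(im,cv2.COLOR_BGR2HSV);m=cv2.inRange(h,(0,150,70),(6,255,255))|cv2.inRange(h,(174,150,70),(180,255,255))
    m[:230]=0;m[268:]=0;m[:,:205]=0;m[:,250:]=0;v,u=np.nonzero(m);return u.mean().round(2),v.mean().round(2),u.min(),u.max(),v.min(),v.max()
print(red(cv2.imread("pics/a_side.png")));print(red(read_camera("side")))
k=[.4313,-.0675];print("12 mm lift in px",proj("side",[*k,.144])-proj("side",[*k,.132]))
E
```

```text
(np.float64(225.77), np.float64(250.85), np.int64(219), np.int64(231), np.int64(243), np.int64(262))
(np.float64(226.0), np.float64(251.92), np.int64(219), np.int64(232), np.int64(243), np.int64(262))
12 mm lift in px [[-0.49619291 -3.75869391]]
```

Same box as at the locked start, so the plunger is fully home. Handing in.

```bash
python3 -c "
from workcell import *
print(hand_in(), get_state()['clock'])"
```

```text
the job is handed in; nothing more can be done
the job is handed in; nothing more can be done
```

All four microscopes that were present (1, 2, 5 and 4, moved in that order; dock 3 was empty) are standing upright in the caddy. The carousel is back in its closed position with the plunger home. I handed in at about 53 s of robot time.

- **Caddy:** it was knocked about 16 mm during the run. I measured it again before each placing after that and used the new cell positions. At the end it had stayed there, with one microscope in each cell.
- **Locking:** at each stop used for a microscope I checked that the plunger was down, by the grip height or by its outline in the pictures. At the end, the knob fills almost the same pixel box in the side camera as at the locked start. A 12 mm lift would have moved it about 4 pixels. The knob's average position is about 1 pixel lower than at the start.
- **Failed or disagreeing checks:** one automatic fit of the knob's height, at dock 2, came out poorly because of shadow. I checked by eye against projected markers instead, and they showed the plunger home. The top camera read about 2 mm off from the wrist camera and the grip, and I corrected for that when placing.
- **Other things on the bench:** the moves stayed clear of them, but I did not measure their positions again at the end.

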